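Wind a screw press shut with its loose crank

TASK

Wind the small screw press shut with its loose crank. First take whichever tall thing stands close against the press, in the way of the crank's swing (the sauce bottle or the pepper mill), and stand it upright on the middle of the wooden coaster; then push the crank fully down on the press's square shaft, turn it clockwise (seen from above) until the press stops, lift the crank off and lay it flat in the wooden tray. Leave everything else standing where it is.

Things in the scene. Friction and masses are not known exactly. Their poses are not given: they have to be found in the camera images.
- press: Fixed screw press: white base 110 x 136 mm, round steel mould 86 mm wide with a wooden block, two posts, white beam 30 mm (its x) by 136 mm (its y), top 112 mm above the worktop (bolt heads to 117). A steel plate between beam and block sinks 2.5 mm per radian of the shaft and meets the block when shut. Origin: centre of the underside, on the shaft's vertical axis; z up.
- shaft_seat (a point): The seat of the crank on the press's shaft: the centre of the top of the round flange (60 mm wide, 6 mm thick) on the shaft, 126 mm above the worktop. Above it stands the 14 mm square shaft, 16 mm straight and then a 7 mm taper to 8 mm square (23 mm in all). Turns with the shaft; its x and y axes are square to the shaft's flats.
- press_shaft (a joint): Angle of the press's shaft, rad; grows as it turns clockwise seen from above. 7.0 = press shut, at the hard stop; starts between 0 and 2.8. Needs about 0.1 N m to turn and stays where it is left.
- crank: Loose steel crank, 180 g, lying flat, knob up. Hub 30 x 30 x 28 mm high with a 16 mm square hole right through: fits the shaft four ways with up to 0.16 rad of play. Arm 16 mm wide, 9 mm thick, level with the hub's underside, runs 65 mm along +x to a round end 24 mm wide with the knob. Origin: centre of the hub's underside; z up. The hub's flat sides at +y and -y are free to grip from above.
- crank_knob (a point): Centre of the top of the crank's knob, 48 mm above the hub's underside and 65 mm from the hub's axis along the crank's x. The knob is a black upright cylinder 22 mm wide and 38 mm high, above the arm, that spins freely about its own vertical axis.
- tray: Shallow wooden tray, fixed, 150 (its x) x 106 (its y) x 18 mm outside, walls and floor 5 mm, lying flat. Origin: centre of its underside.
- tray_in (a point): Centre of the tray's inner floor, 5 mm above the worktop; axes as the tray's (inner floor 140 x 96 mm).
- coaster: Square wooden coaster, fixed, 95 x 95 x 9 mm. Origin: centre of its underside.
- sauce_bottle: Full sauce bottle, 57 mm round at the bottom, 210 mm high, narrowing evenly (as a solid) from its shoulder to its cap, 350 g. Origin: centre of its underside. One of the two tall things: it or the pepper mill stands with its centre about 100 mm from the press's shaft axis.
- pepper_mill: Wooden pepper mill, 58 mm round at the bottom, 170 mm high, with a head 50 mm wide from 123 to 159 mm up and a small knob on top, 180 g. Origin: centre of its underside. The other tall thing; whichever is not beside the press stands about 0.2 m or more away and is to be left alone.
- oil_bottle: Bystander: tall oil bottle, 61 mm round, 268 mm high, behind the press. Origin: centre of its underside.
- spice_jar: Bystander: spice jar, 44 mm round, 96 mm high. Origin: centre of its underside.
- tin: Bystander: short tin, 75 mm round, 58 mm high. Origin: centre of its underside.
- yoghurt: Bystander: yoghurt pot, 72 mm round, 71 mm high. Origin: centre of its underside.
There are look-alikes about, which are no part of the job. Several things have the shape of the crank; the one meant has the colours described above.

How it is judged:
On the way, in this order (a step that is already met when the one before it is completed fails the run):
1. the tall thing that stood against the press stands on the coaster, the other tall thing is where it was (((horizontal distance between sauce_bottle and coaster below 0.032 m and height (world z) of sauce_bottle between 0.004 and 0.014 m and angle between each of sauce_bottle, pepper_mill's own z axis and vertical below 0.1 rad and distance of pepper_mill from where it was at the start of the episode below 0.03 m and horizontal distance between pepper_mill and press above 0.14 m) or (horizontal distance between pepper_mill and coaster below 0.032 m and height (world z) of pepper_mill between 0.004 and 0.014 m and angle between each of pepper_mill, sauce_bottle's own z axis and vertical below 0.1 rad and distance of sauce_bottle from where it was at the start of the episode below 0.03 m and horizontal distance between sauce_bottle and press above 0.14 m))), for 0.2 s.
2. the crank is fully down on the square shaft (z of crank in the frame of shaft_seat between -0.004 and 0.005 m and horizontal distance between crank and shaft_seat below 0.005 m and angle between crank's own z axis and vertical below 0.1 rad), for 0.2 s.
3. the press is wound shut with the crank on the shaft (all of step 2 and value of joint press_shaft above 6.8 rad), for 0.1 s.
At the end, for the whole second after the job is handed in: Blocking tall thing upright on the coaster within 32 mm of its centre, the other upright within 30 mm of its start; shaft past 6.8 of 7.0 rad; crank at rest flat on the tray's floor, hub and knob within its walls (((horizontal distance between sauce_bottle and coaster below 0.032 m and height (world z) of sauce_bottle between 0.004 and 0.014 m and angle between each of sauce_bottle, pepper_mill's own z axis and vertical below 0.1 rad and distance of pepper_mill from where it was at the start of the episode below 0.03 m and horizontal distance between pepper_mill and press above 0.14 m) or (horizontal distance between pepper_mill and coaster below 0.032 m and height (world z) of pepper_mill between 0.004 and 0.014 m and angle between each of pepper_mill, sauce_bottle's own z axis and vertical below 0.1 rad and distance of sauce_bottle from where it was at the start of the episode below 0.03 m and horizontal distance between sauce_bottle and press above 0.14 m)) and value of joint press_shaft above 6.8 rad and z of crank in the frame of tray_in between -0.004 and 0.006 m and angle between crank's own z axis and vertical below 0.1 rad and x of crank in the frame of tray_in between -0.068 and 0.068 m and y of crank in the frame of tray_in between -0.046 and 0.046 m and x of crank_knob in the frame of tray_in between -0.068 and 0.068 m and y of crank_knob in the frame of tray_in between -0.046 and 0.046 m and linear speed of crank below 0.02 m/s); the robot touches nothing.
It fails at once if a bystander (oil bottle, spice jar, tin, yoghurt pot) is shifted by more than 40 mm (distance of any of oil_bottle, spice_jar, tin, yoghurt from where it was at the start of the episode above 0.04 m).
It fails at once if the sauce bottle or the pepper mill is tipped over (angle between any of sauce_bottle, pepper_mill's own z axis and vertical above 0.6 rad).
It also fails if it takes over 72 s, if anything falls off the work surface, if the arm or the gripper's body presses on something with over 40 N, if the wrist force passes 120 N, or if a joint passes its speed limit or range.

ROBOT

A 6-joint arm with a two-finger parallel gripper is mounted at the origin on a cart in front of the work surface, level with it; the furniture and walls round the work are solid. World frame = base frame: x ahead of the robot, y to its left, z up, the work surface at z = 0. Lengths are in m, angles in rad, forces in N, time in s.
With the tool pointing down it reaches from about 0.35 to 0.775 m from the base axis. Payload 5.5 kg.
Tool frame: the origin (TCP) lies midway between the tips of the shut fingers; the grasp point (between the pads) lies 19 mm behind it; z points along the fingers, y is the line along which they close (so a half turn about z gives the same grasp; the last joint's range is limited). The gripper opens to 85 mm and grips with 20 to 120 N. Pads are 22 mm wide; open, the fingers measure 114 mm over their backs; the gripper's body (76 mm by 85 mm) begins 54 mm behind the grasp point. The pads swing forward as they close: fully open they stand 13 mm farther back than shut.
Start: joints at [1.029, 0.313, 0.046, 1.304, 0, 1.431], TCP at [0.225, 0.529, 0.231] pointing down, gripper open.
Joint ranges: [-2.76, 2.76], [-0.86, 1.69], [-1.03, 1.26], [-2.2, 2.34], [-1.47, 1.5], [-3.14, 3.14]. Speed limits (rad/s): [2.57, 2.57, 3.14, 3.14, 3.14, 3.14].

INTERFACE

Orientations are given as a unit quaternion [w, x, y, z].
In Python, from workcell import env gives the robot as it stands. The module is installed in compiled form; this text tells all that it offers.
- The arm moves only by the tool carry_out, never from a script. Its argument "series" is a list of rows, each an object with "delta_rot": the turn, a rotation vector about the world's x, y, z normalised to -1 to 1, where 1 is 0.1 rad, a list of three; "travel": the shift along the world's x, y, z normalised to -1 to 1, where 1 is 0.025 m, a list of three; "fingers": the closure, from -1 (fully open) to 1 (shut). In form: [{"delta_rot": [ax, ay, az], "travel": [tx, ty, tz], "fingers": fingers}, ...]. A call has 1 to 5 rows; each row shifts and turns the commanded pose from where the row before left it; what a row does not reach is not made up. A row lasts 1/8 s, in which the tool goes at most 62.5 mm and 10.7 degrees, less where a joint would pass 70% of its speed; a pose out of reach is approached as far as the arm can. A call with a number of a shift or a turn outside -1 to 1 is refused whole. A call with a gripper value outside its range is refused whole. The fingers move at their own pace and stop on an object; "squeeze" is the grip in N (left out, the last holds). Time passes only in rows, so rows that do not move let the fingers close. It gives the time, the measured TCP pose, the force, the opening and the grip force at its end, in the units of the state.
- env.get_state(): the state, without advancing time (a new reading comes with each control period).
- env.read_camera(name): name is "scene" or "top"; returns a dict with "color" (384x512x3 uint8, red, green, blue), "fx", "fy", "cx", "cy" (pixels), "D" ([k1, k2, p1, p2, k3] as OpenCV has them; the pictures are not rectified), "world_from_camera" (4x4, takes a point from camera to world coordinates). Camera axes: x right, y up, looking along -z (the intrinsics and any distortion apply to the point x, -y, -z); pixel columns grow to the right and rows downward; lengths in m; the calibration is good to about 2 mm. A picture is of the moment at which its call begins. There is no depth.
- env.hand_in(): hands the job in; it is judged then, once.
The state is a dict: "clock": time; "joint_pos": joint angles; "qvel": joint speeds; "tau": joint torques, N m; "tcp_pos": TCP position; "orientation": TCP orientation; "wrist_force": force on the tool from outside, world axes, zero at the start; "ft_torque": the same for the moment, N m; "finger_gap": finger opening in m; "grip_force": force on a finger pad.
Only numpy, scipy, OpenCV 4.12 (cv2) and the standard library are available. Lean on these libraries where they do the work, as an engineer would, in place of code of your own. Each camera call takes 0.05 s, during which the arm holds its last target. There are 200 camera calls.

## Working session

There is one attempt and no reset: what is moved stays moved. The work goes in short steps, Python scripts to look and compute and a tool call to move; the robot and the scene stay as the last step left them, time stands still between calls to the robot, and variables do not carry over. Pictures are saved under pics/ and viewed, at most 10 in all, crops included, and the job is handed in when it is done.

Besides the shell and the picture viewer there is one more tool, called after "Emit:" as a command line: name --argument value ..., lists and objects as JSON in quotes. carry_out: Moves the arm, as the interface text tells. Its arguments: {"type":"object","properties":{"series":{"type":"array","items":{"type":"object","properties":{"delta_rot":{"type":"array","items":{"type":"number"}},"travel":{"type":"array","items":{"type":"number"}},"fingers":{"type":"number"}}}},"squeeze":{"type":"number"}},"required":["series"]}

```bash
mkdir -p pics
cat > h.py <<'E'
import numpy as np, cv2
from workcell import env
def cam(n):
    c=env.read_camera(n); K=np.array([[c['fx'],0,c['cx']],[0,c['fy'],c['cy']],[0,0,1.]])
    return c['color'],K,np.array(c['D'],float),np.array(c['world_from_camera'])
def px2w(c,uv,z):
    _,K,D,T=c
    p=cv2.undistortPoints(np.array([[uv]],float),K,D)[0,0]
    d=T[:3,:3]@np.array([p[0],-p[1],-1]); o=T[:3,3]
    return (o+d*(z-o[2])/d[2]).round(4)
def w2px(c,P):
    _,K,D,T=c
    q=(np.asarray(P,float).reshape(-1,3)-T[:3,3])@T[:3,:3]
    q=q*[1,-1,-1]
    return cv2.projectPoints(q,np.zeros(3),np.zeros(3),K,D)[0][:,0].round(1)
def save(c,f,box=None,s=1):
    im=c[0]
    if box: im=im[box[1]:box[3],box[0]:box[2]]
    cv2.imwrite('pics/'+f,cv2.resize(im[:,:,::-1],None,fx=s,fy=s,interpolation=cv2.INTER_CUBIC))
E
python3 - <<'E'
from h import *
for n in('scene','top'):
    c=cam(n); save(c,n+'0.png',s=1.5); print(n,c[1].round(1).tolist(),c[2],c[3].round(3).tolist())
print(env.get_state())
E
```

```text
scene [[361.3, 0.0, 255.3], [0.0, 361.3, 189.1], [0.0, 0.0, 1.0]] [-0.08872887  0.          0.          0.          0.        ] [[-0.871, 0.264, -0.414, 0.112], [-0.491, -0.464, 0.737, 0.819], [0.002, 0.845, 0.534, 0.684], [0.0, 0.0, 0.0, 1.0]]
top [[415.3, 0.0, 258.3], [0.0, 415.3, 184.5], [0.0, 0.0, 1.0]] [-0.02115482  0.          0.          0.          0.        ] [[-0.001, 0.995, -0.098, 0.452], [-1.0, 0.0, 0.011, 0.029], [0.011, 0.098, 0.995, 1.199], [0.0, 0.0, 0.0, 1.0]]
{'clock': 0.1, 'joint_pos': array([1.02940107e+00, 3.13924309e-01, 4.50850748e-02, 1.30357216e+00,
       9.97663192e-06, 1.43118940e+00]), 'qvel': array([-0.0014997 , -0.00143442,  0.00287136,  0.00185107,  0.00101186,
       -0.00019066]), 'tau': array([ 2.96368249e-03, -4.81727314e+01,  2.99244744e+01,  1.27504097e-02,
       -7.90324452e-05,  9.01761098e-06]), 'tcp_pos': array([0.22463986, 0.52881852, 0.23049551]), 'orientation': array([-2.74385648e-04,  1.99545532e-01,  9.79888223e-01, -7.59505825e-04]), 'wrist_force': array([-0.17723499, -0.41050943, -0.00210509]), 'ft_torque': array([ 0.01248663,  0.04048932, -0.05572812]), 'grip_force': 0.0, 'finger_gap': 0.08534113054946088}
```

View pics/scene0.png

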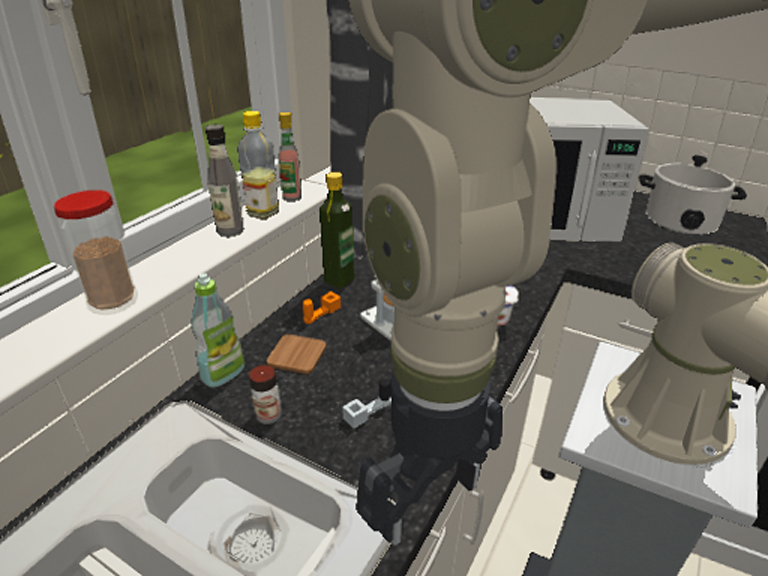

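View pics/top0.png

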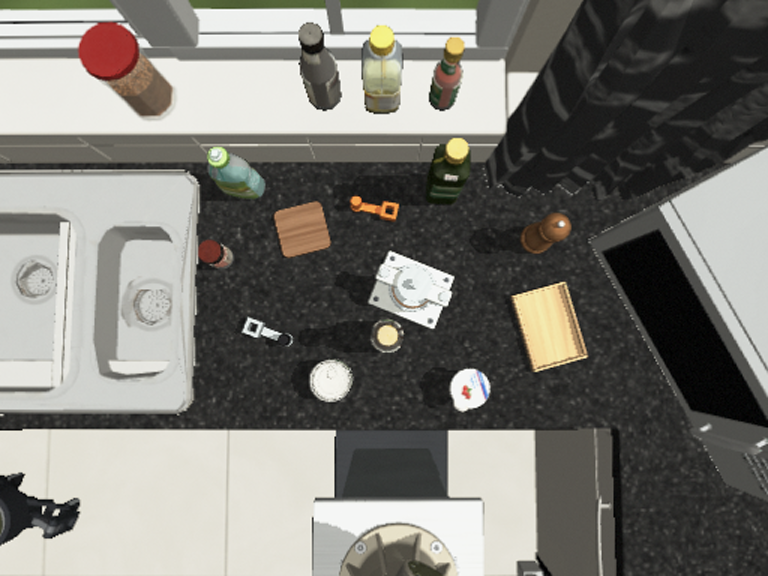

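Top view (1.5x px): press at (411,288), with a dark bottle with a tan cap against it at (388,335). The pepper mill is far off at (545,232), the coaster at (302,229) and the tray at (549,326). Crank candidates are the steel one with a black knob at (265,331) and the orange one at (375,209). The steel/black one fits the description. I'll confirm it in an enlarged crop.

Run:
```python
from h import *
c=cam('top'); save(c,'t1.png',(155,120,345,270),4.2)
```

```text
(no output)
```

View pics/t1.png

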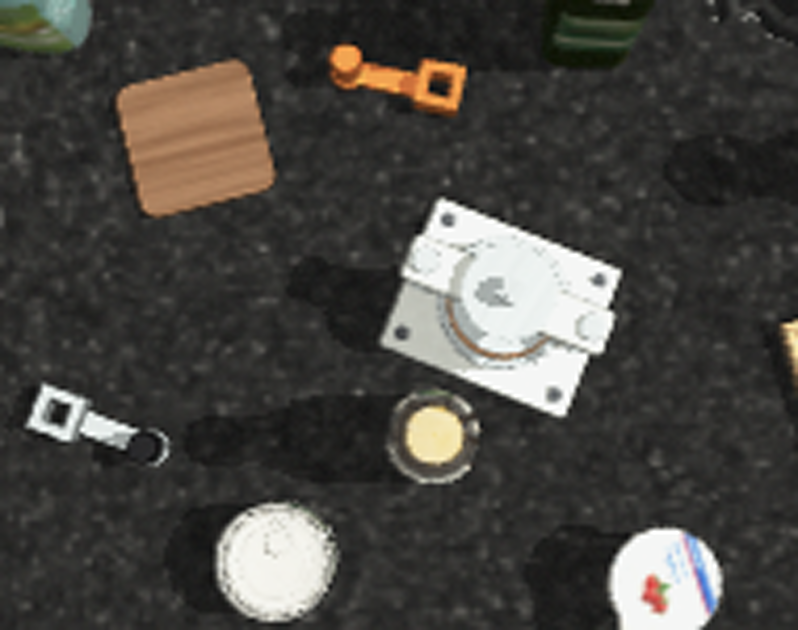

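Crop confirms it: steel hub with a square hole at (57,411) and a black knob at (150,446); the orange one at (440,86) is the decoy. Bottle cap (434,436), coaster centre about (196,138), beam bolts (427,257) and (592,325).

Run:
```python
from h import *
c=cam('top')
f=lambda u,v,z:px2w(c,(155+u/4.2-.38,120+v/4.2-.38),z)
g=lambda u,v,z:px2w(c,(u/1.5-.17,v/1.5-.17),z)
hub=f(57,411,.028);kn=f(150,446,.048)
print('hub',hub,'knob',kn,np.linalg.norm((hub-kn)[:2]),'yaw',np.arctan2(*(kn-hub)[1::-1]))
b1,b2=f(427,257,.117),f(592,325,.117);print('bolts',b1,b2,(b1+b2)/2)
P=[f(u,v,.012) for u,v in((442,198),(621,270),(566,416),(381,344))];print('base',np.mean(P,0),[np.linalg.norm(P[i]-P[i-1]) for i in range(4)], 'longaxis yaw',np.arctan2(*(P[0]-P[1])[1::-1]))
print('bottle cap',f(434,436,.21),'bottom',f(433,437,.04))
print('coaster',f(196,138,.009),[f(u,v,.009) for u,v in((117,85),(243,58),(274,188),(150,216))])
print('tin',f(276,562,.058),'yog',f(665,585,.071),'orange',f(440,86,.028))
Q=[g(u,v,.018) for u,v in((511,296),(566,281),(588,355),(535,371))];print('tray',np.mean(Q,0),Q)
print('mill',g(560,226,.17),'jar',g(208,250,.096),'oil',g(457,150,.268))
im=c[0][160:215,245:310].astype(float)
im=np.clip((im-150)*2.5,0,255).astype(np.uint8)
im=im[:,:,::-1]
s=cam('scene')
cv2.imwrite('pics/p1.png',cv2.resize(im,None,fx=10,fy=10,interpolation=cv2.INTER_CUBIC))
```

```text
hub [0.4744 0.2696 0.028 ] knob [0.4511 0.2041 0.048 ] 0.06952078825790167 yaw -1.912562406243782
bolts [0.5684 0.0227 0.117 ] [ 0.5259 -0.0799  0.117 ] [ 0.54715 -0.0286   0.117  ]
base [ 0.545675 -0.02945   0.012   ] [np.float64(0.10858475951992531), np.float64(0.13229077821223975), np.float64(0.1068181632495148), np.float64(0.13481973149357626)] longaxis yaw 1.1856577537294108
bottle cap [0.4567 0.0194 0.21  ] bottom [0.457  0.0184 0.04  ]
coaster [0.6627 0.1815 0.009 ] [array([0.6998, 0.2366, 0.009 ]), array([0.7189, 0.1497, 0.009 ]), array([0.6278, 0.1274, 0.009 ]), array([0.6084, 0.2124, 0.009 ])]
tin [0.3764 0.1201 0.058 ] yog [ 0.3623 -0.1298  0.071 ] orange [0.6953 0.0133 0.028 ]
tray [ 0.47595  -0.291775  0.018   ] [array([ 0.5322, -0.2185,  0.018 ]), array([ 0.5609, -0.3248,  0.018 ]), array([ 0.4202, -0.3627,  0.018 ]), array([ 0.3905, -0.2611,  0.018 ])]
mill [ 0.6397 -0.2718  0.17  ] jar [0.6092 0.3379 0.096 ] oil [ 0.7399 -0.0875  0.268 ]
```

View pics/p1.png

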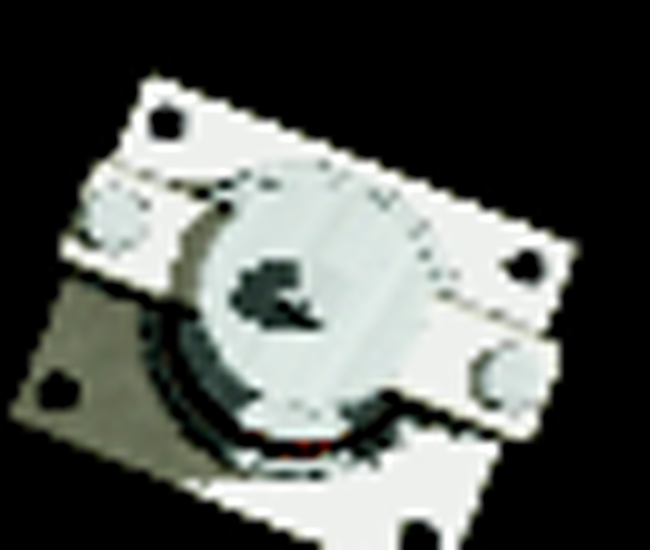

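The flange is a 22-px-wide disc at about (312,285) in this crop; its shadow patch at (275,295) hints at the shaft. Positions are consistent with the given sizes: the blocker is the sauce bottle, 99 mm from the shaft. Moving over it.

Emit:
carry_out --series '[{"delta_rot":[0,0,0],"travel":[0.44,-0.97,0.4],"fingers":-1},{"delta_rot":[0,0,0],"travel":[0.44,-0.97,0.4],"fingers":-1},{"delta_rot":[0,0,0],"travel":[0.44,-0.97,0.2],"fingers":-1},{"delta_rot":[0,0,0],"travel":[0.44,-0.97,0],"fingers":-1},{"delta_rot":[0,0,0],"travel":[0.44,-0.97,0],"fingers":-1}]' --squeeze 45

```text
clock: 0.88
tcp_pos: [0.2801, 0.4072, 0.2564]
orientation: [0.0, 0.199, 0.98, 0.0]
wrist_force: [0.6, -1.0, -0.2]
finger_gap: 0.0852
grip_force: 0.0
```

Emit:
carry_out --series '[{"delta_rot":[0,0,0],"travel":[0.44,-0.97,0],"fingers":-1},{"delta_rot":[0,0,0],"travel":[0.44,-0.97,0],"fingers":-1},{"delta_rot":[0,0,0],"travel":[0.44,-0.97,0],"fingers":-1},{"delta_rot":[0,0,0],"travel":[0.44,-0.97,0],"fingers":-1},{"delta_rot":[0,0,0],"travel":[0.44,-0.97,0],"fingers":-1}]'

```text
clock: 1.5
tcp_pos: [0.3351, 0.2859, 0.2563]
orientation: [0.0, 0.2, 0.98, 0.0]
wrist_force: [0.6, -0.3, 0.1]
finger_gap: 0.0852
grip_force: 0.0
```

Emit:
carry_out --series '[{"delta_rot":[0,0,0],"travel":[0.44,-0.97,0],"fingers":-1},{"delta_rot":[0,0,0],"travel":[0.44,-0.97,0],"fingers":-1},{"delta_rot":[0,0,0],"travel":[0.44,-0.97,0],"fingers":-1},{"delta_rot":[0,0,0],"travel":[0.44,-0.97,0],"fingers":-1},{"delta_rot":[0,0,0],"travel":[0.44,-0.97,0],"fingers":-1}]'

```text
clock: 2.12
tcp_pos: [0.3901, 0.1647, 0.2564]
orientation: [0.0, 0.2, 0.98, 0.0]
wrist_force: [0.1, 0.9, -0.1]
finger_gap: 0.0853
grip_force: 0.0
```

Emit:
carry_out --series '[{"delta_rot":[0,0,0],"travel":[0.44,-0.97,0],"fingers":-1},{"delta_rot":[0,0,0],"travel":[0.44,-0.97,0],"fingers":-1},{"delta_rot":[0,0,0],"travel":[0.44,-0.97,0],"fingers":-1},{"delta_rot":[0,0,0],"travel":[0.44,-0.97,0],"fingers":-1},{"delta_rot":[0,0,0],"travel":[0.44,-0.97,0],"fingers":-1}]'

```text
clock: 2.75
tcp_pos: [0.4451, 0.0434, 0.2563]
orientation: [0.0, 0.2, 0.98, 0.0]
wrist_force: [0.5, 0.0, -0.1]
finger_gap: 0.0855
grip_force: 0.0
```

Emit:
carry_out --series '[{"delta_rot":[0,0,0],"travel":[0.44,-0.97,0],"fingers":-1},{"delta_rot":[0,0,0],"travel":[0,0,0],"fingers":-1},{"delta_rot":[0,0,0],"travel":[0,0,0],"fingers":-1}]'

```text
clock: 3.12
tcp_pos: [0.4555, 0.0203, 0.2562]
orientation: [-0.0, 0.2, 0.98, 0.0]
wrist_force: [-0.1, 0.3, -0.4]
finger_gap: 0.0851
grip_force: 0.0
```

Emit:
carry_out --series '[{"delta_rot":[0,0,0],"travel":[0.06,-0.06,-0.9],"fingers":-1},{"delta_rot":[0,0,0],"travel":[0,0,-0.9],"fingers":-1},{"delta_rot":[0,0,0],"travel":[0,0,-0.9],"fingers":-1},{"delta_rot":[0,0,0],"travel":[0,0,-0.9],"fingers":-1},{"delta_rot":[0,0,0],"travel":[0,0,-0.9],"fingers":-1}]'

```text
clock: 3.75
tcp_pos: [0.4569, 0.0196, 0.1433]
orientation: [0.0, 0.199, 0.98, 0.0]
wrist_force: [0.4, 0.4, -0.1]
finger_gap: 0.0855
grip_force: 0.0
```

Emit:
carry_out --series '[{"delta_rot":[0,0,0],"travel":[0,0,0],"fingers":1},{"delta_rot":[0,0,0],"travel":[0,0,0],"fingers":1},{"delta_rot":[0,0,0],"travel":[0,0,0],"fingers":1},{"delta_rot":[0,0,0],"travel":[0,0,0],"fingers":1},{"delta_rot":[0,0,0],"travel":[0,0,0],"fingers":1}]'

```text
clock: 4.38
tcp_pos: [0.4586, 0.0186, 0.1454]
orientation: [0.002, 0.199, 0.98, 0.0]
wrist_force: [-0.9, 1.7, 5.7]
finger_gap: 0.0422
grip_force: 45.7
```

Emit:
carry_out --series '[{"delta_rot":[0,0,0],"travel":[0,0,0],"fingers":1},{"delta_rot":[0,0,0],"travel":[0,0,0.2],"fingers":1},{"delta_rot":[0,0,0],"travel":[0,0,0.2],"fingers":1}]'

```text
clock: 4.75
tcp_pos: [0.4567, 0.0185, 0.1536]
orientation: [-0.001, 0.2, 0.98, -0.0]
wrist_force: [0.6, 0.2, -3.7]
finger_gap: 0.0421
grip_force: 45.4
```

Emit:
carry_out --series '[{"delta_rot":[0,0,0],"travel":[0,0,0.8],"fingers":1},{"delta_rot":[0,0,0],"travel":[0,0.4,0.8],"fingers":1},{"delta_rot":[0,0,0],"travel":[0.3,0.8,0.2],"fingers":1},{"delta_rot":[0,0,0],"travel":[0.3,0.9,0],"fingers":1},{"delta_rot":[0,0,0],"travel":[0.5,0.9,0],"fingers":1}]'

```text
clock: 5.38
tcp_pos: [0.4844, 0.094, 0.1987]
orientation: [-0.001, 0.2, 0.98, -0.0]
wrist_force: [1.1, 0.4, -5.2]
finger_gap: 0.0419
grip_force: 46.0
```

Emit:
carry_out --series '[{"delta_rot":[0,0,0],"travel":[0.9,0.5,0],"fingers":1},{"delta_rot":[0,0,0],"travel":[0.9,0.5,0],"fingers":1},{"delta_rot":[0,0,0],"travel":[0.9,0.5,0],"fingers":1},{"delta_rot":[0,0,0],"travel":[0.9,0.5,0],"fingers":1},{"delta_rot":[0,0,0],"travel":[0.9,0.5,0],"fingers":1}]'

```text
clock: 6.0
tcp_pos: [0.5976, 0.1563, 0.1981]
orientation: [-0.001, 0.2, 0.98, -0.0]
wrist_force: [-0.1, 0.4, -5.2]
finger_gap: 0.0416
grip_force: 46.0
```

Emit:
carry_out --series '[{"delta_rot":[0,0,0],"travel":[0.9,0.5,0],"fingers":1},{"delta_rot":[0,0,0],"travel":[0.9,0.4,0],"fingers":1},{"delta_rot":[0,0,0],"travel":[0.4,0.1,0],"fingers":1},{"delta_rot":[0,0,0],"travel":[0,0,0],"fingers":1}]'

```text
clock: 6.5
tcp_pos: [0.6523, 0.1807, 0.1979]
orientation: [-0.001, 0.2, 0.98, -0.0]
wrist_force: [-0.1, 0.3, -4.8]
finger_gap: 0.042
grip_force: 46.0
```

Emit:
carry_out --series '[{"delta_rot":[0,0,0],"travel":[0.4,0.03,-0.4],"fingers":1},{"delta_rot":[0,0,0],"travel":[0,0,-0.5],"fingers":1},{"delta_rot":[0,0,0],"travel":[0,0,-0.4],"fingers":1},{"delta_rot":[0,0,0],"travel":[0,0,-0.2],"fingers":1},{"delta_rot":[0,0,0],"travel":[0,0,0],"fingers":1}]'

```text
clock: 7.12
tcp_pos: [0.6618, 0.1817, 0.1607]
orientation: [-0.001, 0.2, 0.98, -0.0]
wrist_force: [-0.1, -0.2, -4.2]
finger_gap: 0.0421
grip_force: 46.0
```

Emit:
carry_out --series '[{"delta_rot":[0,0,0],"travel":[0,0,-0.1],"fingers":1},{"delta_rot":[0,0,0],"travel":[0,0,-0.06],"fingers":1},{"delta_rot":[0,0,0],"travel":[0,0,0],"fingers":1}]'

```text
clock: 7.5
tcp_pos: [0.6624, 0.1818, 0.1574]
orientation: [0.0, 0.2, 0.98, 0.0]
wrist_force: [-0.0, -0.2, -4.2]
finger_gap: 0.0417
grip_force: 46.0
```

Emit:
carry_out --series '[{"delta_rot":[0,0,0],"travel":[0,0,-0.06],"fingers":1},{"delta_rot":[0,0,0],"travel":[0,0,0],"fingers":1}]'

```text
clock: 7.75
tcp_pos: [0.6623, 0.1817, 0.1557]
orientation: [-0.0, 0.2, 0.98, -0.0]
wrist_force: [-0.3, 0.4, -4.1]
finger_gap: 0.0417
grip_force: 46.0
```

Emit:
carry_out --series '[{"delta_rot":[0,0,0],"travel":[0,0,-0.06],"fingers":1},{"delta_rot":[0,0,0],"travel":[0,0,-0.04],"fingers":1},{"delta_rot":[0,0,0],"travel":[0,0,0],"fingers":1}]'

```text
clock: 8.12
tcp_pos: [0.663, 0.1818, 0.1545]
orientation: [0.001, 0.2, 0.98, 0.0]
wrist_force: [-0.4, -0.1, 2.2]
finger_gap: 0.0418
grip_force: 47.1
```

Emit:
carry_out --series '[{"delta_rot":[0,0,0],"travel":[0,0,0],"fingers":-1},{"delta_rot":[0,0,0],"travel":[0,0,0],"fingers":-1},{"delta_rot":[0,0,0],"travel":[0,0,0],"fingers":-1},{"delta_rot":[0,0,0],"travel":[0,0,0.5],"fingers":-1},{"delta_rot":[0,0,0],"travel":[0,0,0.9],"fingers":-1}]'

```text
clock: 8.75
tcp_pos: [0.6619, 0.1816, 0.1884]
orientation: [-0.001, 0.2, 0.98, -0.0]
wrist_force: [-0.1, -1.0, 0.6]
finger_gap: 0.0855
grip_force: 0.0
```

Emit:
carry_out --series '[{"delta_rot":[0,0,0],"travel":[0,0,0.9],"fingers":-1},{"delta_rot":[0,0,0],"travel":[0,0,0.9],"fingers":-1},{"delta_rot":[0,0,-0.8],"travel":[-0.9,0.4,0.6],"fingers":-1},{"delta_rot":[0,0,-0.8],"travel":[-0.9,0.4,0],"fingers":-1},{"delta_rot":[0,0,-0.8],"travel":[-0.9,0.4,0],"fingers":-1}]'

```text
clock: 9.38
tcp_pos: [0.5946, 0.2121, 0.2497]
orientation: [0.001, 0.317, 0.949, 0.001]
wrist_force: [0.1, -0.0, -0.0]
finger_gap: 0.0853
grip_force: 0.0
```

Emit:
carry_out --series '[{"delta_rot":[0,0,-0.8],"travel":[-0.9,0.4,0],"fingers":-1},{"delta_rot":[0,0,-0.8],"travel":[-0.9,0.4,0],"fingers":-1},{"delta_rot":[0,0,-0.8],"travel":[-0.9,0.4,0],"fingers":-1},{"delta_rot":[0,0,-0.8],"travel":[-0.9,0.4,0],"fingers":-1},{"delta_rot":[0,0,-0.8],"travel":[-0.9,0.4,0],"fingers":-1}]'

```text
clock: 10.0
tcp_pos: [0.4819, 0.2621, 0.2495]
orientation: [0.0, 0.499, 0.867, 0.001]
wrist_force: [0.1, -0.3, 0.3]
finger_gap: 0.0855
grip_force: 0.0
```

Emit:
carry_out --series '[{"delta_rot":[0,0,-0.8],"travel":[-0.6,1,0],"fingers":-1},{"delta_rot":[0,0,-0.8],"travel":[-0.6,1,0],"fingers":-1},{"delta_rot":[0,0,-0.8],"travel":[-0.6,1,0],"fingers":-1},{"delta_rot":[0,0,-0.8],"travel":[0,0,0],"fingers":-1},{"delta_rot":[0,0,0],"travel":[0,0,0],"fingers":-1}]'

```text
clock: 10.62
tcp_pos: [0.4373, 0.3372, 0.2493]
orientation: [0.0, 0.629, 0.778, 0.001]
wrist_force: [0.3, 0.4, -0.5]
finger_gap: 0.0853
grip_force: 0.0
```

Run:
```python
from h import *
print(env.get_state()['joint_pos'].round(2))
t=cam('top');s=cam('scene')
print('scene px shaft',w2px(s,[.547,-.029,.13]),'crank',w2px(s,[[.474,.27,.028],[.451,.204,.048]]),'bottle',w2px(s,[.663,.182,.009]))
a=t[0][125:245,155:315];b=s[0][130:290,130:330]
im=np.vstack([cv2.resize(t[0][110:245,155:355],(800,540),interpolation=cv2.INTER_CUBIC)])
cv2.imwrite('pics/t2.png',im[:,:,::-1]); save(s,'s2.png',(120,130,320,280),4)
```

```text
[ 0.51  0.26  0.02  1.33 -0.    1.87]
scene px shaft [[267.5 176. ]] crank [[236.8 270.4]
 [257.6 252. ]] bottle [[198.2 233.3]]
```

View pics/s2.png

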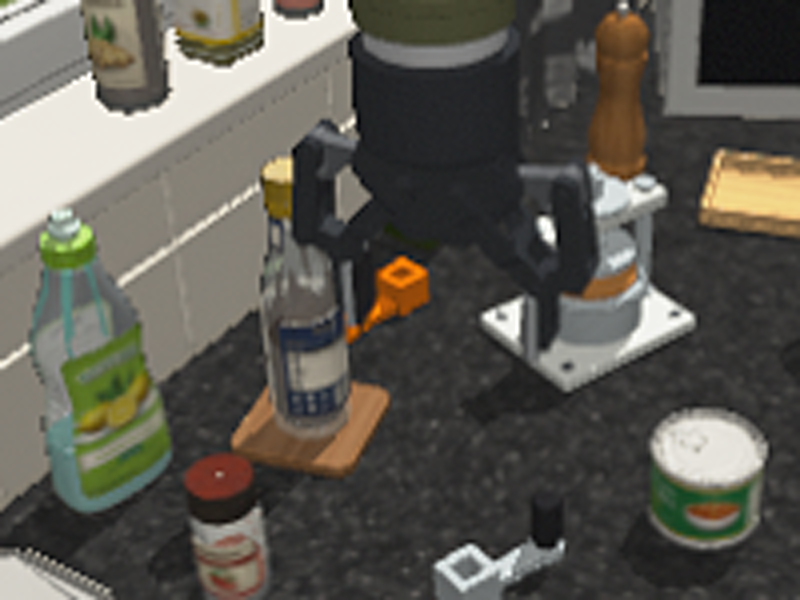

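The bottle stands upright in the middle of the coaster, base at about (310,420). Crank hub top at (467,568), knob top at (548,497); the shaft is still hidden by a finger. Next: fuse both cameras for the crank.

Run:
```python
from h import *
s=cam('scene');t=cam('top')
h=px2w(s,(120+467/4-.4,130+568/4-.4),.028);k=px2w(s,(120+548/4-.4,130+497/4-.4),.048)
print('scene',h,k,np.linalg.norm((h-k)[:2]),np.arctan2(*(k-h)[1::-1]))
for nm,p in(('bottle cap scene',(120+280/4-.4,130+166/4-.4)),):print(px2w(s,p,.219))
# bright steel blob in top image -> hub rectangle
g=cv2.cvtColor(t[0],cv2.COLOR_RGB2GRAY)[205:240,155:200]
m=(g>120).astype(np.uint8)
n,l,st,ce=cv2.connectedComponentsWithStats(m,connectivity=4)
for i in range(1,n): print(st[i],ce[i].round(1)+[155,205])
m2=cv2.morphologyEx(m,cv2.MORPH_CLOSE,np.ones((3,3)))
print('\n'.join(''.join('%4d'%v for v in r[4:36]) for r in g[3:28]))
```

```text
scene [0.4728 0.2742 0.028 ] [0.4499 0.2113 0.048 ] 0.06693892738907609 -1.919950227615994
[0.6669 0.1852 0.219 ]
[  6   6  27  16 166] [173.2 219.6]
[38 18  1  1  1] [193. 223.]
[39 19  1  5  5] [194. 226.]
[38 24  1  1  1] [193. 229.]
[37 25  1  1  1] [192. 230.]
  44  50  59  57  58  55  67  67  55  55  54  46  51  55  55  49  46  49  54  56  48  48  59  56  47  35  41  48  51  50  47  39
  45  44  48  54  53  50  48  49  48  48  45  44  52  62  58  54  49  43  44  48  47  50  59  54  43  36  40  45  53  56  56  45
  46  41  47  47  49  53  47  41  42  43  44  39  44  47  44  48  52  41  44  51  48  47  52  48  48  41  36  40  49  52  52  47
  45  50  49  39  42  65 140  88  52  45  44  39  45  44  38  42  46  41  41  44  46  57  71  55  47  40  38  43  45  50  48  45
  48  33  32  25  27  76 232 229 199 118  51  46  52  50  39  39  44  40  41  41  45  58  74  55  45  39  40  44  44  48  48  45
  53  31  27  22  33 106 231 232 232 234 231 202 124  72  49  46  45  42  42  44  45  46  48  47  44  35  36  40  47  48  48  49
  33  29  24  20  56 193 230 228 203 235 232 233 232 205 135
[... 1690 characters left out ...]
 29  26  25  26  27  31  30  22  24  39  41  40  41  41
  48  43  43  47  45  49  58  47  40  41  40  42  48  46  45  46  46  44  26  24  22  25  26  34  35  30  30  40  43  42  43  44
  46  48  47  48  44  42  50  44  47  47  46  44  47  48  48  48  50  52  35  32  28  27  25  31  34  31  36  27  30  41  38  23
  54  51  54  54  47  43  51  50  47  46  47  49  48  49  51  54  53  54  60  59  25  25  25  30  31  45  48  54  48  34  40  77
  60  50  53  61  49  46  53  49  49  43  48  54  50  49  51  56  55  52  70  67  41  35  38  47  47  43  37  37  41  51  53  52
  46  43  44  52  48  47  47  46  48  47  46  43  47  50  57  59  52  45  56  54  42  41  42  49  49  46  41  36  40  41  45  48
```

Emit:
carry_out --series '[{"delta_rot":[0,0,-0.8],"travel":[0.18,-0.33,-0.9],"fingers":-1},{"delta_rot":[0,0,-0.8],"travel":[0.18,-0.33,-0.9],"fingers":-1},{"delta_rot":[0,0,-0.8],"travel":[0.18,-0.33,-0.9],"fingers":-1},{"delta_rot":[0,0,-0.8],"travel":[0.18,-0.33,-0.9],"fingers":-1},{"delta_rot":[0,0,-0.8],"travel":[0.18,-0.33,-0.9],"fingers":-1}]'

```text
clock: 11.45
tcp_pos: [0.4603, 0.2948, 0.1352]
orientation: [0.0, 0.772, 0.635, 0.0]
wrist_force: [0.6, -0.4, 0.1]
finger_gap: 0.0856
grip_force: 0.0
```

Emit:
carry_out --series '[{"delta_rot":[0,0,-0.8],"travel":[0.18,-0.33,-0.9],"fingers":-1},{"delta_rot":[0,0,-0.75],"travel":[0.18,-0.33,-0.9],"fingers":-1},{"delta_rot":[0,0,0],"travel":[0.18,-0.33,-0.9],"fingers":-1},{"delta_rot":[0,0,0],"travel":[0,0,0],"fingers":-1}]'

```text
clock: 11.95
tcp_pos: [0.4724, 0.2694, 0.0668]
orientation: [-0.0, 0.819, 0.574, -0.002]
wrist_force: [0.5, 0.6, -0.6]
finger_gap: 0.0855
grip_force: 0.0
```

Run:
```python
from h import *
s=cam('scene');t=cam('top')
st=env.get_state();print(st['joint_pos'].round(2),st['tcp_pos'],st['orientation'])
a=cv2.resize(s[0][130:230,230:330],(540,540),interpolation=cv2.INTER_CUBIC)
b=np.clip((t[0][150:220,240:290].astype(float)-150)*2.5,0,255).astype(np.uint8)
cv2.imwrite('pics/s3.png',a[:,:,::-1])
```

```text
[ 0.37  0.36 -0.3   0.91  0.    2.29] [0.4736494  0.27067181 0.06880841] [-4.73354564e-05  8.18374025e-01  5.74685955e-01  7.62945200e-05]
```

View pics/s3.png

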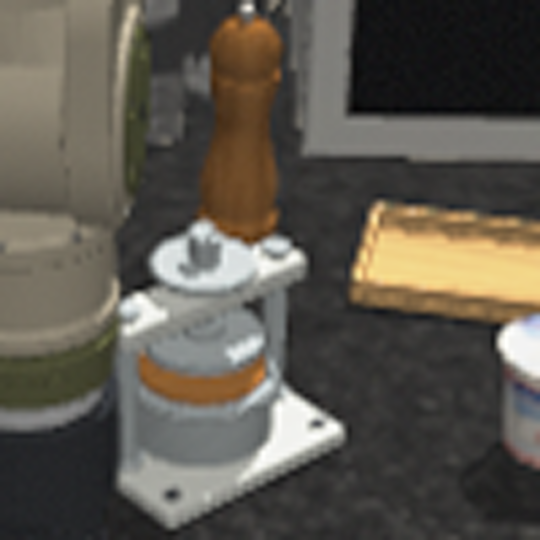

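Shaft seen at (205,245) in the crop, its flange centre at (204,262): this matches the predicted position (0.547, -0.029) within a pixel. Descending onto the hub.

Emit:
carry_out --series '[{"delta_rot":[0,0,0],"travel":[0,0,-0.8],"fingers":-1},{"delta_rot":[0,0,0],"travel":[0,0,-0.8],"fingers":-1},{"delta_rot":[0,0,0],"travel":[0,0,-0.7],"fingers":-1},{"delta_rot":[0,0,0],"travel":[0,0,-0.3],"fingers":-1},{"delta_rot":[0,0,0],"travel":[0,0,0],"fingers":-1}]'

```text
clock: 12.68
tcp_pos: [0.4736, 0.271, 0.0038]
orientation: [0.0, 0.818, 0.575, 0.0]
wrist_force: [0.4, 0.6, 0.0]
finger_gap: 0.0856
grip_force: 0.0
```

Emit:
carry_out --series '[{"delta_rot":[0,0,0],"travel":[0,0,0],"fingers":1},{"delta_rot":[0,0,0],"travel":[0,0,0],"fingers":1},{"delta_rot":[0,0,0],"travel":[0,0,0],"fingers":1},{"delta_rot":[0,0,0],"travel":[0,0,0],"fingers":1},{"delta_rot":[0,0,0],"travel":[0,0,0],"fingers":1}]' --squeeze 60

```text
clock: 13.3
tcp_pos: [0.4739, 0.271, 0.004]
orientation: [0.0, 0.818, 0.575, 0.001]
wrist_force: [-1.0, -0.5, 6.1]
finger_gap: 0.0288
grip_force: 59.9
```

Run:
```python
from h import *
ss=[cam('scene') for _ in range(3)];t=cam('top')
a=np.mean([c[0] for c in ss],0)[162:188,254:282]; b=t[0][170:205,258:293].astype(float)
a=np.clip((a-40)*1.15,0,255); b=np.clip((b-60)*1.3,0,255)
a=cv2.resize(a.astype(np.uint8),(392,364),interpolation=cv2.INTER_CUBIC); b=cv2.resize(b.astype(np.uint8),(364,364),interpolation=cv2.INTER_CUBIC)
cv2.imwrite('pics/s4.png',np.hstack([a,b])[:,:,::-1])
s=ss[0]
# predicted projected shaft outline at angles
p=np.array([.547,-.029])
for d in (0,22.5,45,67.5):
    r=np.deg2rad(d)+np.deg2rad(45)+np.arange(4)*np.pi/2
    for z,h in((.126,.0099),(.149,.00566)):
        q=np.c_[p[0]+h*np.cos(r),p[1]+h*np.sin(r),np.full(4,z)]
        print(d,z,'scene',((w2px(s,q)-[254,162]+.5)*14).round().astype(int).tolist(),'top',(((w2px(t,q)-[258,170]+.5)*10.4)+[392,0]).round().astype(int).tolist())
```

```text
0 0.126 scene [[151, 225], [209, 242], [238, 213], [182, 197]] top [[558, 172], [559, 227], [616, 227], [615, 172]]
0 0.149 scene [[172, 130], [204, 140], [223, 123], [189, 115]] top [[575, 175], [576, 207], [608, 207], [608, 175]]
22.5 0.126 scene [[160, 234], [224, 238], [230, 206], [167, 202]] top [[550, 184], [572, 236], [624, 214], [602, 162]]
22.5 0.149 scene [[176, 136], [214, 137], [217, 119], [181, 118]] top [[571, 182], [583, 212], [614, 200], [601, 170]]
45 0.126 scene [[174, 239], [235, 231], [216, 199], [155, 209]] top [[547, 200], [588, 239], [627, 200], [586, 160]]
45 0.149 scene [[185, 139], [220, 133], [209, 116], [174, 120]] top [[569, 191], [592, 214], [616, 191], [592, 167]]
67.5 0.126 scene [[190, 242], [241, 223], [199, 196], [150, 217]] top [[550, 214], [602, 236], [624, 184], [572, 162]]
67.5 0.149 scene [[195, 140], [223, 129], [199, 115], [171, 126]] top [[571, 200], [601, 212], [614, 182], [583, 170]]
```

View pics/s4.png

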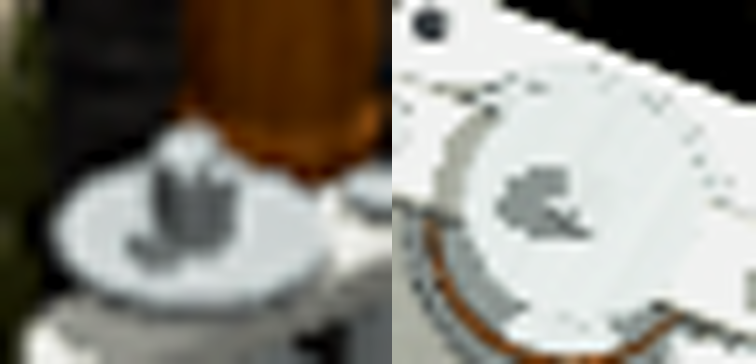

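Shaft: in the right-hand part the lower-left face edge runs from (547,200) to (590,237), and the scene outline agrees, so its flats lie at about 45 deg (mod 90). Putting the crank on with yaw -135 deg. Lift and carry.

Emit:
carry_out --series '[{"delta_rot":[0,0,0],"travel":[0,0,0.6],"fingers":1},{"delta_rot":[0,0,0],"travel":[0,0,1],"fingers":1},{"delta_rot":[0,0,0],"travel":[0,0,1],"fingers":1},{"delta_rot":[0,0,0],"travel":[0,0,1],"fingers":1},{"delta_rot":[0,0,0],"travel":[0.22,-0.92,1],"fingers":1}]'

```text
clock: 14.12
tcp_pos: [0.4784, 0.2483, 0.1195]
orientation: [-0.0, 0.818, 0.576, -0.0]
wrist_force: [0.2, -0.9, -1.2]
finger_gap: 0.0292
grip_force: 59.1
```

Emit:
carry_out --series '[{"delta_rot":[0,0,-0.6],"travel":[0.22,-0.92,1],"fingers":1},{"delta_rot":[0,0,-0.6],"travel":[0.22,-0.92,1],"fingers":1},{"delta_rot":[0,0,-0.6],"travel":[0.22,-0.92,1],"fingers":1},{"delta_rot":[0,0,-0.6],"travel":[0.22,-0.92,0.2],"fingers":1},{"delta_rot":[0,0,-0.6],"travel":[0.22,-0.92,0],"fingers":1}]'

```text
clock: 14.75
tcp_pos: [0.5066, 0.132, 0.1996]
orientation: [0.0, 0.895, 0.445, 0.001]
wrist_force: [0.7, 0.8, -2.1]
finger_gap: 0.0292
grip_force: 59.0
```

Emit:
carry_out --series '[{"delta_rot":[0,0,-0.6],"travel":[0.22,-0.92,0],"fingers":1},{"delta_rot":[0,0,-0.6],"travel":[0.22,-0.92,0],"fingers":1},{"delta_rot":[0,0,-0.2],"travel":[0.22,-0.92,0],"fingers":1},{"delta_rot":[0,0,0],"travel":[0.22,-0.92,0],"fingers":1},{"delta_rot":[0,0,0],"travel":[0.22,-0.92,0],"fingers":1}]'

```text
clock: 15.38
tcp_pos: [0.5335, 0.017, 0.1987]
orientation: [-0.0, 0.924, 0.382, -0.0]
wrist_force: [0.2, 0.4, -1.7]
finger_gap: 0.029
grip_force: 59.0
```

Emit:
carry_out --series '[{"delta_rot":[0,0,0],"travel":[0.22,-0.92,0],"fingers":1},{"delta_rot":[0,0,0],"travel":[0.22,-0.92,0],"fingers":1},{"delta_rot":[0,0,0],"travel":[0,0,0],"fingers":1},{"delta_rot":[0,0,0],"travel":[0,0,0],"fingers":1}]'

```text
clock: 15.88
tcp_pos: [0.5444, -0.0279, 0.1984]
orientation: [-0.0, 0.924, 0.382, -0.0]
wrist_force: [-0.5, 0.9, -1.8]
finger_gap: 0.0289
grip_force: 59.2
```

Run:
```python
from h import *
s=cam('scene');t=cam('top')
st=env.get_state();print(st['joint_pos'].round(2),st['tcp_pos'].round(4),st['orientation'].round(4))
a=cv2.resize(s[0][145:195,235:305],(560,400),interpolation=cv2.INTER_CUBIC)
cv2.imwrite('pics/s5.png',a[:,:,::-1])
x=np.array(st['tcp_pos']);
for d in(0,.003,-.003):
  u=np.array([np.cos(np.deg2rad(-135)),np.sin(np.deg2rad(-135)),0])
  k=x+u*(.065+d)+[0,0,.044]; kb=x+u*(.065+d)+[0,0,-.004]
  print(d,'knob top/bottom',((w2px(s,[k,kb])-[235,145]+.5)*8).round().tolist())
```

```text
[-0.2   0.27 -0.1   1.21  0.    2.16] [ 0.5445 -0.0275  0.1984] [-2.000e-04  9.238e-01  3.828e-01 -1.000e-04]
0 knob top/bottom [[444.0, -34.0], [437.0, 84.0]]
0.003 knob top/bottom [[451.0, -34.0], [445.0, 82.0]]
-0.003 knob top/bottom [[436.0, -33.0], [430.0, 85.0]]
```

View pics/s5.png

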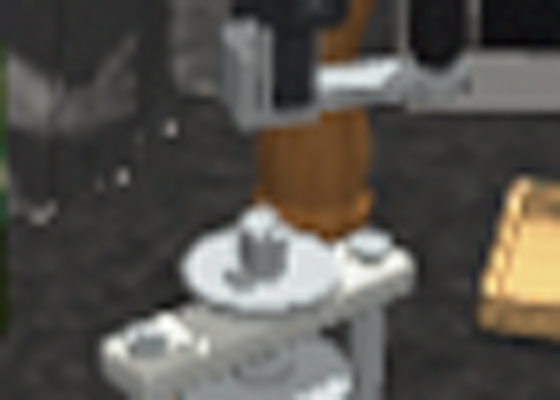

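The held crank hangs level above the shaft; the knob axis at x≈438 matches the prediction (437), hub's lowest corner at (250,130), flange centre about (262,268). One more fine calculation.

Run:
```python
from h import *
s=cam('scene');t=cam('top')
x=np.array([.5445,-.0275,.1944])
for o in([0,.0212,0],[-.0212,0,0],[.0212,0,0],[0,-.0212,0]): print(o,((w2px(s,x+o)-[235,145]+.5)*8).round().tolist())
print('flange scene',px2w(s,(235+262/8-.5,145+268/8-.5),.126),'top',px2w(t,(245+312/10-.5,160+285/10-.5),.126))
a=np.linspace(0,6.283,60)
for z in(.126,.120):
  e=((w2px(s,np.c_[.547+.03*np.cos(a),-.029+.03*np.sin(a),0*a+z])-[235,145]+.5)*8);print('pred ellipse box',e.min(0),e.max(0))
  e=((w2px(t,np.c_[.547+.03*np.cos(a),-.029+.03*np.sin(a),0*a+z])-[245,160]+.5)*10);print('pred top box',e.min(0),e.max(0))
```

```text
[0, 0.0212, 0] [[244.0, 128.0]]
[-0.0212, 0, 0] [[322.0, 118.0]]
[0.0212, 0, 0] [[221.0, 92.0]]
[0, -0.0212, 0] [[298.0, 82.0]]
flange scene [ 0.5451 -0.0243  0.126 ] top [ 0.5487 -0.0276  0.126 ]
pred ellipse box [184.8 222.4] [342.4 301.6]
pred top box [202. 177.] [433. 407.]
pred ellipse box [184.8 236. ] [341.6 316. ]
pred top box [201. 179.] [431. 408.]
```

Emit:
carry_out --series '[{"delta_rot":[0,0,0],"travel":[0.14,-0.02,-0.6],"fingers":1},{"delta_rot":[0,0,0],"travel":[0,0,-0.6],"fingers":1},{"delta_rot":[0,0,0],"travel":[0,0,-0.4],"fingers":1},{"delta_rot":[0,0,0],"travel":[0,0,-0.2],"fingers":1},{"delta_rot":[0,0,0],"travel":[0,0,-0.1],"fingers":1}]'

```text
clock: 16.7
tcp_pos: [0.5479, -0.0284, 0.1505]
orientation: [-0.001, 0.924, 0.382, -0.0]
wrist_force: [-3.3, 1.8, 2.7]
finger_gap: 0.0289
grip_force: 59.6
```

Emit:
carry_out --series '[{"delta_rot":[0,0,0],"travel":[0,0,-0.08],"fingers":1},{"delta_rot":[0,0,0],"travel":[0,0,-0.08],"fingers":1},{"delta_rot":[0,0,0],"travel":[0,0,0],"fingers":1}]'

```text
clock: 17.08
tcp_pos: [0.5475, -0.0277, 0.1478]
orientation: [-0.001, 0.924, 0.383, 0.0]
wrist_force: [-4.9, 5.5, 6.2]
finger_gap: 0.0288
grip_force: 60.3
```

Emit:
carry_out --series '[{"delta_rot":[0,0,0],"travel":[-0.05,0.06,0],"fingers":1},{"delta_rot":[0,0,0],"travel":[0,0,-0.08],"fingers":1},{"delta_rot":[0,0,0],"travel":[0,0,-0.08],"fingers":1}]'

```text
clock: 17.45
tcp_pos: [0.5467, -0.0272, 0.1455]
orientation: [0.0, 0.924, 0.382, 0.0]
wrist_force: [-11.2, 3.2, 26.0]
finger_gap: 0.0293
grip_force: 62.6
```

Emit:
carry_out --series '[{"delta_rot":[0,0,0],"travel":[-0.06,0.02,0.06],"fingers":1},{"delta_rot":[0,0,0],"travel":[-0.02,0,0],"fingers":1},{"delta_rot":[0,0,0],"travel":[0,0,0],"fingers":1}]'

```text
clock: 17.82
tcp_pos: [0.5459, -0.0271, 0.1454]
orientation: [0.001, 0.924, 0.382, 0.001]
wrist_force: [-2.4, 0.0, 6.9]
finger_gap: 0.0292
grip_force: 60.1
```

```bash
python3 -c "
from h import *
s=env.get_state();print(s['ft_torque'].round(3),s['wrist_force'].round(1),s['tcp_pos'].round(4),s['orientation'].round(4))"
```

```text
[0.223 0.627 0.008] [-2.4  0.   6.9] [ 0.5459 -0.0271  0.1454] [8.000e-04 9.240e-01 3.823e-01 9.000e-04]
```

Emit:
carry_out --series '[{"delta_rot":[0,0,0],"travel":[-0.01,0,-0.06],"fingers":1},{"delta_rot":[0,0,0],"travel":[0,0,-0.06],"fingers":1},{"delta_rot":[0,0,0],"travel":[0,0,0],"fingers":1}]'

```text
clock: 18.2
tcp_pos: [0.5449, -0.027, 0.1411]
orientation: [0.0, 0.924, 0.382, -0.0]
wrist_force: [-2.2, -0.8, 2.4]
finger_gap: 0.029
grip_force: 59.9
```

```bash
python3 -c "
from h import *
s=env.get_state();print(s['ft_torque'].round(3),s['wrist_force'].round(1),s['tcp_pos'].round(4),s['orientation'].round(4))"
```

```text
[-0.012  0.455  0.012] [-2.2 -0.8  2.4] [ 0.5449 -0.027   0.1411] [ 2.000e-04  9.240e-01  3.823e-01 -1.000e-04]
```

It slipped over the straight part. Pushing on down.

Emit:
carry_out --series '[{"delta_rot":[0,0,0],"travel":[-0.02,-0.01,-0.1],"fingers":1},{"delta_rot":[0,0,0],"travel":[0,0,-0.1],"fingers":1},{"delta_rot":[0,0,0],"travel":[0,0,-0.1],"fingers":1},{"delta_rot":[0,0,0],"travel":[0,0,0],"fingers":1}]'

```text
clock: 18.7
tcp_pos: [0.5449, -0.0271, 0.1341]
orientation: [0.0, 0.924, 0.382, 0.001]
wrist_force: [-2.2, 0.9, 4.3]
finger_gap: 0.029
grip_force: 60.4
```

Emit:
carry_out --series '[{"delta_rot":[0,0,0],"travel":[0,0,-0.1],"fingers":1},{"delta_rot":[0,0,0],"travel":[0,0,-0.1],"fingers":1},{"delta_rot":[0,0,0],"travel":[0,0,0],"fingers":1}]'

```text
clock: 19.08
tcp_pos: [0.5449, -0.027, 0.1299]
orientation: [0.0, 0.924, 0.382, 0.001]
wrist_force: [-4.0, 1.8, 10.2]
finger_gap: 0.029
grip_force: 60.7
```

Seated (TCP 0.130, 10 N). Release, rise 10 mm, slide out along the arm to the knob and grip it; it spins freely, so I can then circle without rotating the tool.

Emit:
carry_out --series '[{"delta_rot":[0,0,0],"travel":[0,0,0],"fingers":-1},{"delta_rot":[0,0,0],"travel":[0,0,0],"fingers":-1},{"delta_rot":[0,0,0],"travel":[0,0,0.2],"fingers":-1},{"delta_rot":[0,0,0],"travel":[0,0,0.2],"fingers":-1},{"delta_rot":[0,0,0],"travel":[0,0,0],"fingers":-1}]' --squeeze 30

```text
clock: 19.7
tcp_pos: [0.5449, -0.0271, 0.1395]
orientation: [0.0, 0.924, 0.382, 0.001]
wrist_force: [-0.6, 0.1, 0.9]
finger_gap: 0.0855
grip_force: 0.0
```

Emit:
carry_out --series '[{"delta_rot":[0,0,0],"travel":[-0.5,-0.5,0],"fingers":-1},{"delta_rot":[0,0,0],"travel":[-0.7,-0.7,0],"fingers":-1},{"delta_rot":[0,0,0],"travel":[-0.6,-0.6,0],"fingers":-1},{"delta_rot":[0,0,0],"travel":[0,0,0],"fingers":-1},{"delta_rot":[0,0,0],"travel":[0,0,0],"fingers":0.3}]'

```text
clock: 20.32
tcp_pos: [0.4995, -0.0723, 0.139]
orientation: [0.0, 0.924, 0.382, 0.0]
wrist_force: [-0.1, -0.3, -0.3]
finger_gap: 0.0698
grip_force: 0.0
```

Run:
```python
from h import *
s=cam('scene');t=cam('top')
st=env.get_state();print(st['joint_pos'].round(2),st['tcp_pos'].round(4),st['finger_gap'],st['wrist_force'])
a=cv2.resize(s[0][130:200,235:315],(640,560),interpolation=cv2.INTER_CUBIC)
cv2.imwrite('pics/s6.png',a[:,:,::-1])
x=st['tcp_pos'];print(((w2px(s,[[x[0],x[1],.174],[.5449,-.027,.154]])-[235,130]+.5)*8).round())
```

```text
[-0.3   0.23 -0.3   1.04  0.    2.05] [ 0.4998 -0.0719  0.1389] 0.05530220547053497 [-0.68798574  0.61353985  0.6908914 ]
[[430. 253.]
 [267. 321.]]
```

View pics/s6.png

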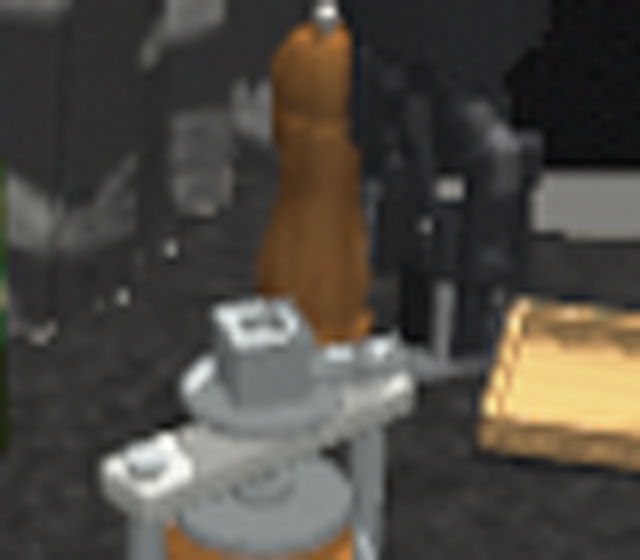

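The hub at (262,350) sits flat on the flange with the shaft tip inside its hole, and the gripper is round the knob at about (445,320). Close.

Emit:
carry_out --series '[{"delta_rot":[0,0,0],"travel":[0,0,0],"fingers":1},{"delta_rot":[0,0,0],"travel":[0,0,0],"fingers":1},{"delta_rot":[0,0,0],"travel":[0,0,0],"fingers":1}]'

```text
clock: 20.8
tcp_pos: [0.4997, -0.0718, 0.1389]
orientation: [0.0, 0.924, 0.383, 0.0]
wrist_force: [0.9, 0.7, 0.9]
finger_gap: 0.0208
grip_force: 29.3
```

Run:
```python
from h import *
st=env.get_state();print(st['tcp_pos'].round(4),st['finger_gap'],st['wrist_force'])
a=-.75*np.pi-.3*np.arange(26);p=.065*np.c_[np.cos(a),np.sin(a)]
print(np.c_[a[1:],np.diff(p,axis=0)/.025].round(2).tolist())
```

```text
[ 0.4997 -0.0718  0.1389] 0.020772250505390038 [0.86796806 0.7134402  0.90763479]
[[-2.66, -0.46, 0.63], [-2.96, -0.26, 0.73], [-3.26, -0.03, 0.78], [-3.56, 0.2, 0.75], [-3.86, 0.42, 0.66], [-4.16, 0.59, 0.5], [-4.46, 0.71, 0.31], [-4.76, 0.77, 0.08], [-5.06, 0.76, -0.15], [-5.36, 0.68, -0.37], [-5.66, 0.54, -0.55], [-5.96, 0.36, -0.69], [-6.26, 0.14, -0.76], [-6.56, -0.1, -0.77], [-6.86, -0.32, -0.71], [-7.16, -0.51, -0.58], [-7.46, -0.66, -0.4], [-7.76, -0.75, -0.19], [-8.06, -0.78, 0.04], [-8.36, -0.73, 0.27], [-8.66, -0.62, 0.47], [-8.96, -0.45, 0.63], [-9.26, -0.24, 0.74], [-9.56, -0.01, 0.78], [-9.86, 0.22, 0.75]]
```

Emit:
carry_out --series '[{"delta_rot":[0,0,0],"travel":[-0.49,0.6,0],"fingers":1},{"delta_rot":[0,0,0],"travel":[-0.26,0.73,0],"fingers":1},{"delta_rot":[0,0,0],"travel":[-0.03,0.78,0],"fingers":1},{"delta_rot":[0,0,0],"travel":[0.2,0.75,0],"fingers":1}]'

```text
clock: 21.3
tcp_pos: [0.4858, -0.0002, 0.1392]
orientation: [0.002, 0.924, 0.382, 0.001]
wrist_force: [8.1, -6.1, -4.5]
finger_gap: 0.021
grip_force: 29.9
```

Emit:
carry_out --series '[{"delta_rot":[0,0,0],"travel":[0.45,0.64,0],"fingers":1},{"delta_rot":[0,0,0],"travel":[0.59,0.5,0],"fingers":1},{"delta_rot":[0,0,0],"travel":[0.71,0.31,0],"fingers":1},{"delta_rot":[0,0,0],"travel":[0.77,0.08,0],"fingers":1}]'

```text
clock: 21.8
tcp_pos: [0.5475, 0.0394, 0.1388]
orientation: [-0.001, 0.924, 0.383, -0.001]
wrist_force: [-2.5, -3.5, 2.7]
finger_gap: 0.0209
grip_force: 30.5
```

Emit:
carry_out --series '[{"delta_rot":[0,0,0],"travel":[0.76,-0.17,0],"fingers":1},{"delta_rot":[0,0,0],"travel":[0.68,-0.37,0],"fingers":1},{"delta_rot":[0,0,0],"travel":[0.54,-0.55,0],"fingers":1},{"delta_rot":[0,0,0],"travel":[0.36,-0.69,0],"fingers":1}]'

```text
clock: 22.3
tcp_pos: [0.6079, -0.0061, 0.139]
orientation: [-0.0, 0.924, 0.383, 0.001]
wrist_force: [0.5, 2.5, 1.6]
finger_gap: 0.021
grip_force: 30.4
```

Emit:
carry_out --series '[{"delta_rot":[0,0,0],"travel":[0.14,-0.76,0],"fingers":1},{"delta_rot":[0,0,0],"travel":[-0.1,-0.77,0],"fingers":1},{"delta_rot":[0,0,0],"travel":[-0.32,-0.71,0],"fingers":1}]'

```text
clock: 22.68
tcp_pos: [0.5986, -0.0643, 0.1388]
orientation: [-0.0, 0.924, 0.382, -0.0]
wrist_force: [-0.7, 3.3, 3.8]
finger_gap: 0.0209
grip_force: 30.6
```

Emit:
carry_out --series '[{"delta_rot":[0,0,0],"travel":[-0.51,-0.58,0],"fingers":1},{"delta_rot":[0,0,0],"travel":[-0.66,-0.4,0],"fingers":1}]'

```text
clock: 22.92
tcp_pos: [0.568, -0.0875, 0.1385]
orientation: [-0.001, 0.924, 0.382, -0.0]
wrist_force: [-0.6, 7.4, 2.8]
finger_gap: 0.0207
grip_force: 30.6
```

Emit:
carry_out --series '[{"delta_rot":[0,0,0],"travel":[-0.75,-0.19,0],"fingers":1},{"delta_rot":[0,0,0],"travel":[0,0,0],"fingers":1}]'

```text
clock: 23.18
tcp_pos: [0.5514, -0.0912, 0.139]
orientation: [-0.001, 0.924, 0.382, 0.002]
wrist_force: [6.6, 6.3, -1.5]
finger_gap: 0.0214
grip_force: 30.3
```

Emit:
carry_out --series '[{"delta_rot":[0,0,0],"travel":[-0.4,0.03,0],"fingers":1},{"delta_rot":[0,0,0],"travel":[0,0,0],"fingers":1}]'

```text
clock: 23.42
tcp_pos: [0.5449, -0.0913, 0.1397]
orientation: [0.001, 0.924, 0.383, 0.005]
wrist_force: [14.1, 5.2, -3.3]
finger_gap: 0.0211
grip_force: 30.5
```

Emit:
carry_out --series '[{"delta_rot":[0,0,0],"travel":[-0.4,0.06,0],"fingers":1},{"delta_rot":[0,0,0],"travel":[0,0,0],"fingers":1}]'

```text
clock: 23.68
tcp_pos: [0.5373, -0.0907, 0.1404]
orientation: [0.003, 0.924, 0.383, 0.006]
wrist_force: [19.0, 3.5, -6.2]
finger_gap: 0.0209
grip_force: 31.3
```

Emit:
carry_out --series '[{"delta_rot":[0,0,0],"travel":[-0.4,0.1,0],"fingers":1},{"delta_rot":[0,0,0],"travel":[0,0,0],"fingers":1}]'

```text
clock: 23.92
tcp_pos: [0.5209, -0.0869, 0.1391]
orientation: [-0.0, 0.924, 0.383, 0.001]
wrist_force: [0.2, 5.5, 3.5]
finger_gap: 0.0211
grip_force: 31.2
```

Run:
```python
from h import *
st=env.get_state();print(st['tcp_pos'].round(4),st['wrist_force'].round(1),st['ft_torque'].round(2),st['joint_pos'].round(3),st['orientation'].round(3))
t=cam('top');s=cam('scene')
C=np.array([.546,-.027]);g=cv2.cvtColor(s[0],cv2.COLOR_RGB2GRAY)
# plate edge: column below beam through mould/plate/block, hue of wooden block
hsv=cv2.cvtColor(s[0],cv2.COLOR_RGB2HSV)
for c in (262,266,270,274):
  print(c,[tuple(int(v) for v in s[0][r,c]) for r in range(184,210,2)])
```

```text
[ 0.5209 -0.0869  0.1391] [0.2 5.5 3.5] [ 1.16 -0.15 -0.05] [-3.180e-01  2.690e-01 -2.460e-01  1.055e+00  2.000e-03  2.038e+00] [-0.     0.924  0.383  0.001]
262 [(141, 142, 138), (168, 169, 161), (156, 157, 150), (137, 139, 131), (186, 194, 192), (213, 220, 220), (137, 142, 141), (139, 144, 144), (130, 137, 137), (122, 106, 96), (118, 105, 95), (129, 133, 134), (110, 114, 114)]
266 [(128, 130, 128), (163, 163, 157), (137, 137, 133), (95, 98, 97), (101, 104, 104), (126, 131, 131), (119, 124, 123), (140, 146, 146), (142, 147, 147), (115, 116, 113), (123, 85, 47), (139, 146, 147), (110, 114, 114)]
270 [(119, 124, 121), (140, 141, 135), (78, 78, 75), (227, 233, 233), (160, 166, 166), (127, 131, 131), (133, 137, 137), (140, 145, 145), (141, 146, 145), (119, 115, 109), (122, 91, 64), (134, 140, 140), (111, 114, 114)]
274 [(126, 128, 123), (102, 102, 98), (49, 49, 47), (110, 114, 113), (139, 144, 144), (139, 143, 143), (137, 143, 142), (139, 144, 144), (123, 130, 132), (125, 90, 60), (134, 132, 128), (117, 121, 122), (114, 118, 118)]
```

Emit:
carry_out --series '[{"delta_rot":[0,0,0],"travel":[-0.45,0.27,0],"fingers":1},{"delta_rot":[0,0,0],"travel":[0,0,0],"fingers":1}]'

```text
clock: 24.28
tcp_pos: [0.5077, -0.0797, 0.1386]
orientation: [-0.001, 0.924, 0.382, -0.001]
wrist_force: [-0.3, 2.9, 2.3]
finger_gap: 0.0209
grip_force: 30.9
```

Emit:
carry_out --series '[{"delta_rot":[0,0,0],"travel":[-0.39,0.33,0],"fingers":1},{"delta_rot":[0,0,0],"travel":[0,0,0],"fingers":1}]'

```text
clock: 24.52
tcp_pos: [0.4988, -0.0719, 0.1387]
orientation: [-0.0, 0.924, 0.383, -0.001]
wrist_force: [-2.4, 0.4, 2.3]
finger_gap: 0.0209
grip_force: 30.9
```

Emit:
carry_out --series '[{"delta_rot":[0,0,0],"travel":[-0.32,0.41,0],"fingers":1},{"delta_rot":[0,0,0],"travel":[0,0,0],"fingers":1}]'

```text
clock: 24.78
tcp_pos: [0.4916, -0.0615, 0.1387]
orientation: [-0.0, 0.924, 0.383, -0.0]
wrist_force: [-1.3, -0.3, 2.0]
finger_gap: 0.0207
grip_force: 31.0
```

Emit:
carry_out --series '[{"delta_rot":[0,0,0],"travel":[-0.24,0.46,0],"fingers":1},{"delta_rot":[0,0,0],"travel":[0,0,0],"fingers":1}]'

```text
clock: 25.02
tcp_pos: [0.4852, -0.0501, 0.1387]
orientation: [-0.0, 0.924, 0.383, -0.001]
wrist_force: [-4.4, -1.0, 3.1]
finger_gap: 0.0209
grip_force: 31.2
```

Emit:
carry_out --series '[{"delta_rot":[0,0,0],"travel":[-0.17,0.5,0],"fingers":1},{"delta_rot":[0,0,0],"travel":[0,0,0],"fingers":1}]'

```text
clock: 25.28
tcp_pos: [0.4817, -0.0389, 0.1388]
orientation: [0.001, 0.924, 0.382, -0.001]
wrist_force: [-3.9, -5.1, 3.0]
finger_gap: 0.0207
grip_force: 31.2
```

Emit:
carry_out --series '[{"delta_rot":[0,0,0],"travel":[-0.03,0.4,0],"fingers":1},{"delta_rot":[0,0,0],"travel":[0,0,0],"fingers":1}]'

```text
clock: 25.52
tcp_pos: [0.4809, -0.0314, 0.139]
orientation: [0.004, 0.924, 0.382, -0.002]
wrist_force: [-5.7, -14.2, 5.2]
finger_gap: 0.0212
grip_force: 31.6
```

Run:
```python
from h import *
s=cam('scene')
save(s,'s7.png',(235,130,315,210),7)
```

```text
(no output)
```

View pics/s7.png

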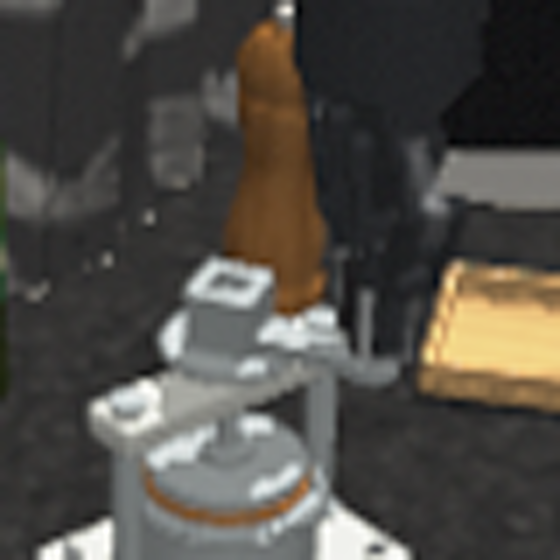

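The crank is still seated on the flange (hub at (230,320)) and the plate is down close to the block, with only a thin orange strip at (230,515). Pushing further to tell stop from stiction.

Emit:
carry_out --series '[{"delta_rot":[0,0,0],"travel":[0,0.4,0],"fingers":1},{"delta_rot":[0,0,0],"travel":[0,0,0],"fingers":1}]'

```text
clock: 25.82
tcp_pos: [0.481, -0.0221, 0.1391]
orientation: [0.004, 0.924, 0.381, -0.002]
wrist_force: [-5.8, -15.6, 5.6]
finger_gap: 0.0212
grip_force: 31.7
```

Emit:
carry_out --series '[{"delta_rot":[0,0,0],"travel":[0.03,0.4,0],"fingers":1},{"delta_rot":[0,0,0],"travel":[0,0,0],"fingers":1}]'

```text
clock: 26.08
tcp_pos: [0.4824, -0.0117, 0.139]
orientation: [0.004, 0.924, 0.381, -0.002]
wrist_force: [-3.8, -12.5, 2.2]
finger_gap: 0.0209
grip_force: 31.4
```

Run:
```python
from h import *
st=env.get_state();print(st['tcp_pos'].round(4),st['wrist_force'].round(1),st['ft_torque'].round(2),st['orientation'].round(3))
s=cam('scene')
for c in (262,266,270,274):
  print(c,[tuple(int(v) for v in s[0][r,c]) for r in range(196,210,1)])
```

```text
[ 0.4824 -0.0117  0.139 ] [ -3.8 -12.5   2.2] [-2.51  0.57 -0.04] [ 0.004  0.924  0.381 -0.002]
262 [(137, 142, 141), (138, 143, 143), (138, 144, 144), (140, 145, 145), (129, 135, 135), (111, 118, 119), (122, 106, 96), (127, 82, 38), (118, 105, 96), (129, 136, 137), (128, 133, 134), (123, 128, 127), (109, 113, 112), (110, 115, 115)]
266 [(118, 123, 123), (134, 139, 140), (140, 144, 145), (139, 144, 144), (141, 146, 146), (131, 137, 137), (115, 115, 113), (123, 99, 82), (124, 86, 48), (126, 120, 111), (138, 146, 146), (119, 123, 124), (109, 113, 113), (115, 119, 119)]
270 [(132, 136, 136), (139, 144, 144), (137, 141, 141), (146, 151, 150), (155, 161, 161), (135, 141, 142), (116, 112, 107), (121, 90, 62), (122, 91, 65), (130, 125, 118), (133, 139, 140), (118, 122, 121), (109, 112, 112), (114, 119, 118)]
274 [(135, 140, 139), (142, 146, 147), (190, 197, 196), (207, 215, 215), (145, 151, 154), (121, 110, 102), (130, 93, 59), (119, 92, 71), (177, 181, 178), (202, 212, 211), (137, 142, 142), (108, 112, 112), (113, 117, 118), (114, 118, 118)]
```

Run:
```python
from h import *
s=cam('scene')
for d in(-90,-110,-135,-160,-180,-200):
    r=np.deg2rad(d);print(d,((w2px(s,[[.5455+.065*np.cos(r),-.027+.065*np.sin(r),.13]])-[235,130]+.5)*7).round())
g=cv2.cvtColor(s[0],cv2.COLOR_RGB2GRAY)[160:196,258:302]
print('\n'.join('%d '%(160+i)+''.join('%4d'%v for v in r) for i,r in enumerate(g)))
# plate lower edge / orange strip history: predicted rows of plate travel
print(w2px(s,[[.53,-.0,.08],[.53,0,.078]]))
```

```text
-90 [[298. 266.]]
-110 [[339. 281.]]
-135 [[372. 309.]]
-160 [[381. 342.]]
-180 [[368. 367.]]
-200 [[336. 388.]]
160   55  56  52  55  54  51  50  51  52  57  64  69  74  73  73  80  81  81  63  31  34  36  37  33  37  37  33  29  29  30  33  43  55  77 107 116  90  51  54  58  53  50  50  47
161   55  53  54  51  49  46  48  50  49  57  65  69  76  74  76  80  81  82  69  33  35  34  37  32  35  38  34  30  29  31  30  38  55  86 123 130 117  65  60  62  54  51  51  49
162   49  51  52  56  53  50  48  48  52  60  65  70  78  75  77  80  81  84  78  38  36  32  34  33  35  38  36  34  32  35  34  35  51  74 105 128 111  73  50  50  54  57  53  51
163   51  51  53  52  52  52  51  49  54  60  62  69  78  74  77  81  81  81  80  64  44  28  35  31  36  38  40  38  38  45  38  39  48  58  81  96  92  79  38  39  45  51  49  50
164   54  54  53  53  53  51  48  49  52  58  59  68  75  74  78  78  76  81  82  77  59  29  34  33  34  40  40  40  42  39  30  37  39  41  52  64  64  55  33  36  44  49  48  49
165   56  54  55  57  61  59  54  52  51  53  54  67  74  75  77  78  75  81  81  
[... 4859 characters left out ...]
64 135 136 139 140 145 142 108  81 108 117 119 106  44  48  48  48  48  50  51  50  56  56  60  61  56  53  48  47  48  52  53
193  180 198 225 222 221 201 128 125 110 120 123 131 141 135 141 141 140 141 143 139  99 108 117 116  87  41  49  51  51  52  53  54  55  59  57  53  56  55  53  52  53  55  58  56
194  227 225 225 225 218 153 118 130 129 129 134 136 129 128 141 142 142 142 142 141 124 106 117 117  88  45  52  54  53  52  55  57  62  60  56  53  48  47  48  50  54  57  58  52
195  222 197 198 201 190 123 105 114 128 128 127 120 120 133 140 142 141 139 140 141 136 111 117 116  90  53  54  54  52  52  55  60  63  58  56  55  51  45  46  49  50  54  53  49
[[267.6 195.8]
 [267.6 196.3]]
```

The crank follows the TCP, but the plate strip hasn't moved since 23.9 s. Force peaks came at about -7.9 rad and again 90° later: the shaft is at its stop and the hub is only riding over its corners. Stop here: release, rise, and turn the tool by +121° over the hub.

Emit:
carry_out --series '[{"delta_rot":[0,0,0],"travel":[0,0,0],"fingers":-1},{"delta_rot":[0,0,0],"travel":[0,0,0],"fingers":-1},{"delta_rot":[0,0,0],"travel":[0,0,0],"fingers":-1},{"delta_rot":[0,0,0],"travel":[0,0,1],"fingers":-1},{"delta_rot":[0,0,0],"travel":[0,0,1],"fingers":-1}]'

```text
clock: 26.8
tcp_pos: [0.4818, -0.0076, 0.189]
orientation: [-0.0, 0.924, 0.383, -0.0]
wrist_force: [-0.6, 0.3, -0.1]
finger_gap: 0.0853
grip_force: 0.0
```

Emit:
carry_out --series '[{"delta_rot":[0,0,1],"travel":[0,0,1],"fingers":-1},{"delta_rot":[0,0,1],"travel":[0.5,0,0.4],"fingers":-1},{"delta_rot":[0,0,1],"travel":[0.5,0,0],"fingers":-1},{"delta_rot":[0,0,1],"travel":[0.5,-0.2,0],"fingers":-1},{"delta_rot":[0,0,1],"travel":[0.5,-0.2,0],"fingers":-1}]'

```text
clock: 27.42
tcp_pos: [0.5326, -0.0177, 0.2237]
orientation: [-0.0, 0.799, 0.601, 0.0]
wrist_force: [-1.4, 0.9, 0.0]
finger_gap: 0.0855
grip_force: 0.0
```

Emit:
carry_out --series '[{"delta_rot":[0,0,1],"travel":[0.5,-0.2,0],"fingers":-1},{"delta_rot":[0,0,1],"travel":[0,0,0],"fingers":-1},{"delta_rot":[0,0,1],"travel":[0,0,0],"fingers":-1},{"delta_rot":[0,0,1],"travel":[0,0,0],"fingers":-1},{"delta_rot":[0,0,1],"travel":[0,0,0],"fingers":-1}]'

```text
clock: 28.05
tcp_pos: [0.5447, -0.0226, 0.2236]
orientation: [-0.0, 0.626, 0.78, 0.0]
wrist_force: [-0.1, 0.3, 0.1]
finger_gap: 0.0853
grip_force: 0.0
```

Emit:
carry_out --series '[{"delta_rot":[0,0,1],"travel":[0,0,0],"fingers":-1},{"delta_rot":[0,0,1],"travel":[0,0,0],"fingers":-1},{"delta_rot":[0,0,1],"travel":[0,0,0],"fingers":-1},{"delta_rot":[0,0,1],"travel":[0,0,0],"fingers":-1},{"delta_rot":[0,0,1],"travel":[0,0,0],"fingers":-1}]'

```text
clock: 28.68
tcp_pos: [0.5447, -0.0226, 0.2236]
orientation: [-0.0, 0.414, 0.91, 0.0]
wrist_force: [-0.7, -0.4, 0.0]
finger_gap: 0.085
grip_force: 0.0
```

Emit:
carry_out --series '[{"delta_rot":[0,0,1],"travel":[0,0,0],"fingers":-1},{"delta_rot":[0,0,0],"travel":[0,0,0],"fingers":-1},{"delta_rot":[0,0,0],"travel":[0,0,0],"fingers":-1}]'

```text
clock: 29.05
tcp_pos: [0.5447, -0.0228, 0.2237]
orientation: [-0.0, 0.37, 0.929, 0.0]
wrist_force: [-0.5, -0.7, 0.4]
finger_gap: 0.0849
grip_force: 0.0
```

Run:
```python
from h import *
st=env.get_state();n=st['orientation'];print(st['tcp_pos'].round(4),st['joint_pos'].round(2),'tool y yaw',np.rad2deg(2*np.arctan2(n[2],n[1])-np.pi/2))
s=cam('scene')
g=cv2.cvtColor(s[0],cv2.COLOR_RGB2GRAY)[162:194,254:294]
print('\n'.join('%d '%(162+i)+''.join('%4d'%v for v in r) for i,r in enumerate(g)))
for c in(262,266,270): print([tuple(int(v) for v in s[0][r,c]) for r in range(200,207)])
```

```text
[ 0.5447 -0.0228  0.2237] [-0.19  0.26 -0.05  1.27  0.    0.57] tool y yaw 46.56527186700898
162   50  50  46  46  48  51  55  55  52  49  48  48  51  60  66  70  77  74  78  81  79  83  81  76  70  77  81  66  55  51  50  50  51  53  55  55  54  52  53  58
163   49  50  49  49  50  52  53  52  52  50  51  51  54  60  62  69  76  74  78  80  80  82  82  77  72  77  81  67  56  53  52  54  57  57  60  60  55  50  49  52
164   51  53  50  53  55  53  53  53  52  51  49  49  52  57  57  69  77  74  77  78  77  79  82  78  70  75  78  65  56  53  53  54  54  54  54  52  50  49  47  47
165   50  50  52  53  56  54  54  58  60  57  55  51  50  51  55  67  74  73  77  78  76  81  81  75  72  72  73  61  53  51  51  57  56  54  53  51  50  50  50  49
166   51  52  51  51  50  49  53  57  60  57  52  63 105 119  68  61  71  70  76  75  73  80  81  75  70  71  69  57  53  51  47  52  56  56  56  56  54  54  55  57
167   49  50  48  47  47  47  47  45  43  42  57 119 187 195 161 122  77  65  69  72  75  79  80  74  71  71  62  45  47  46  46  47  50  49  50  53  53  56  59  60
168   49  48  49 
[... 3921 characters left out ...]
5  45  47  50  50  57
192  153 134 134 132 129 149 182 188 193 225 193 157 103 117 115 128 164 135 137 141 142 144 143 108  82 108 118 120 106  45  47  49  47  47  50  51  52  54  55  61
193  137 137 128 146 181 198 224 222 221 201 128 124 111 119 123 132 140 135 141 141 141 141 143 138 100 107 117 116  87  41  48  53  51  51  51  54  54  60  55  52
[(129, 135, 136), (111, 118, 120), (120, 105, 95), (126, 81, 38), (117, 103, 95), (131, 137, 137), (128, 132, 134)]
[(141, 146, 146), (132, 138, 139), (115, 116, 114), (123, 101, 82), (123, 85, 48), (128, 122, 114), (138, 146, 148)]
[(155, 161, 161), (135, 141, 141), (116, 112, 107), (122, 91, 64), (122, 91, 65), (129, 125, 119), (133, 139, 139)]
```

Run:
```python
from h import *
from scipy.optimize import least_squares
s=cam('scene')
C=np.array([.5455,-.027])
for d in(-180,-185,-190,-195):
    r=np.deg2rad(d);R=np.array([[np.cos(r),-np.sin(r)],[np.sin(r),np.cos(r)]])
    q=np.array([[15,15],[15,-15],[-15,-15],[-15,15],[0,0],[65,0],[65,0]])/1000@R.T+C
    z=[.154]*5+[.174,.137]
    print(d,w2px(s,np.c_[q,z]).tolist())
    m=np.zeros((384,512),np.uint8)
g=cv2.cvtColor(s[0],cv2.COLOR_RGB2GRAY).astype(float)
# photometric-free check: outline fit of bright hub top face
m=np.zeros_like(g,np.uint8); m[164:175,258:276]=(g[164:175,258:276]>150)
c=max(cv2.findContours(m,cv2.RETR_EXTERNAL,2)[0],key=cv2.contourArea)
print(cv2.minAreaRect(c),cv2.approxPolyDP(c,1.2,True)[:,0].tolist())
```

```text
-180 [[274.4, 168.6], [269.9, 172.9], [261.0, 170.5], [265.7, 166.3], [267.7, 169.5], [287.7, 168.9], [287.1, 179.9]]
-185 [[274.6, 168.9], [269.3, 173.0], [260.8, 170.2], [266.3, 166.2], [267.7, 169.5], [286.8, 169.7], [286.2, 180.7]]
-190 [[274.7, 169.2], [268.6, 173.0], [260.7, 169.9], [266.9, 166.2], [267.7, 169.5], [285.7, 170.5], [285.1, 181.5]]
-195 [[274.8, 169.5], [268.0, 173.0], [260.7, 169.6], [267.5, 166.2], [267.7, 169.5], [284.5, 171.2], [283.9, 182.2]]
((267.5, 169.99998474121094), (10.435516357421875, 6.008327484130859), 18.434947967529297) [[262, 171], [269, 173], [273, 169], [266, 167]]
```

Emit:
carry_out --series '[{"delta_rot":[0,0,1],"travel":[0.02,-0.08,0],"fingers":-1},{"delta_rot":[0,0,1],"travel":[0,-0.08,0],"fingers":-1},{"delta_rot":[0,0,1],"travel":[0,0,0],"fingers":-1},{"delta_rot":[0,0,1],"travel":[0,0,-0.5],"fingers":-1},{"delta_rot":[0,0,1],"travel":[0,0,-0.7],"fingers":-1}]'

```text
clock: 29.78
tcp_pos: [0.5456, -0.0271, 0.194]
orientation: [0.001, 0.127, 0.992, 0.0]
wrist_force: [0.1, 0.3, -0.3]
finger_gap: 0.0852
grip_force: 0.0
```

Emit:
carry_out --series '[{"delta_rot":[0,0,0.75],"travel":[0,0,-0.8],"fingers":-1},{"delta_rot":[0,0,0],"travel":[0,0,-0.8],"fingers":-1},{"delta_rot":[0,0,0],"travel":[0,0,-0.6],"fingers":-1},{"delta_rot":[0,0,0],"travel":[0,0,-0.26],"fingers":-1},{"delta_rot":[0,0,0],"travel":[0,0,0],"fingers":-1}]' --squeeze 30

```text
clock: 30.4
tcp_pos: [0.545, -0.027, 0.1322]
orientation: [-0.0, 0.091, 0.996, 0.0]
wrist_force: [-0.2, -0.8, -0.4]
finger_gap: 0.0855
grip_force: 0.0
```

Emit:
carry_out --series '[{"delta_rot":[0,0,0],"travel":[0,0,0],"fingers":1},{"delta_rot":[0,0,0],"travel":[0,0,0],"fingers":1},{"delta_rot":[0,0,0],"travel":[0,0,0],"fingers":1},{"delta_rot":[0,0,0],"travel":[0,0,0],"fingers":1}]'

```text
clock: 30.9
tcp_pos: [0.5456, -0.026, 0.133]
orientation: [0.001, 0.09, 0.996, 0.001]
wrist_force: [-0.3, 5.7, 3.6]
finger_gap: 0.0293
grip_force: 32.2
```

Run:
```python
from h import *
st=env.get_state();n=st['orientation'];print(st['tcp_pos'].round(4),st['joint_pos'].round(2),'tool y yaw',np.rad2deg(2*np.arctan2(n[2],n[1])-np.pi/2),st['ft_torque'].round(2),st['finger_gap'])
```

```text
[ 0.5456 -0.026   0.133 ] [-0.2   0.31 -0.21  1.05  0.   -0.01] tool y yaw 79.6373558443228 [ 0.92 -0.09  0.04] 0.029340399334138772
```

The hub is gripped. Before lifting, a clockwise test with this firm grip: does the torque rise like a stop?

Emit:
carry_out --series '[{"delta_rot":[0,0,0],"travel":[0,0,0],"fingers":1},{"delta_rot":[0,0,-0.8],"travel":[0,0,0],"fingers":1},{"delta_rot":[0,0,-0.8],"travel":[0,0,0],"fingers":1},{"delta_rot":[0,0,0],"travel":[0,0,0],"fingers":1}]' --squeeze 70

```text
clock: 31.4
tcp_pos: [0.5455, -0.0261, 0.1331]
orientation: [0.0, 0.17, 0.986, 0.001]
wrist_force: [-0.8, 6.0, 5.7]
finger_gap: 0.0287
grip_force: 70.1
```

```bash
cat > q.py <<'E'
from h import *
st=env.get_state();n=st['orientation'];print(st['clock'],st['tcp_pos'].round(4),st['joint_pos'].round(2),'tool y yaw',np.rad2deg(2*np.arctan2(n[2],n[1])-np.pi/2),st['wrist_force'].round(1),st['ft_torque'].round(2),st['finger_gap'])
E
python3 q.py
```

```text
31.4 [ 0.5455 -0.0261  0.1331] [-0.2   0.31 -0.21  1.05  0.    0.14] tool y yaw 70.48169036131895 [-0.8  6.   5.7] [ 1.11  0.15 -0.08] 0.02867230646322519
```

Emit:
carry_out --series '[{"delta_rot":[0,0,-0.8],"travel":[0,0,0],"fingers":1},{"delta_rot":[0,0,-0.8],"travel":[0,0,0],"fingers":1},{"delta_rot":[0,0,0],"travel":[0,0,0],"fingers":1}]'

```text
clock: 31.78
tcp_pos: [0.5454, -0.0261, 0.1331]
orientation: [0.0, 0.248, 0.969, 0.001]
wrist_force: [-1.1, 6.0, 6.5]
finger_gap: 0.0286
grip_force: 70.1
```

```bash
python3 q.py
```

```text
31.775 [ 0.5454 -0.0261  0.1331] [-0.2   0.31 -0.21  1.05  0.    0.3 ] tool y yaw 61.318029281040246 [-1.1  6.   6.5] [ 1.17  0.18 -0.07] 0.028554616200465444
```

Emit:
carry_out --series '[{"delta_rot":[0,0,-0.8],"travel":[0,0,0],"fingers":1},{"delta_rot":[0,0,-0.8],"travel":[0,0,0],"fingers":1},{"delta_rot":[0,0,-0.8],"travel":[0,0,0],"fingers":1},{"delta_rot":[0,0,0],"travel":[0,0,0],"fingers":1}]'

```text
clock: 32.28
tcp_pos: [0.5456, -0.026, 0.133]
orientation: [0.0, 0.362, 0.932, 0.001]
wrist_force: [0.2, 6.2, 5.3]
finger_gap: 0.0286
grip_force: 70.0
```

```bash
python3 q.py
python3 - <<'E'
from h import *
s=cam('scene')
for c in(262,266,270): print([tuple(int(v) for v in s[0][r,c]) for r in range(200,207)])
E
```

```text
32.275 [ 0.5456 -0.026   0.133 ] [-0.2   0.31 -0.21  1.05  0.    0.54] tool y yaw 47.56799761528521 [0.2 6.2 5.3] [ 1.25 -0.01 -0.06] 0.028618517909087086
[(129, 135, 135), (110, 116, 118), (122, 106, 95), (126, 81, 38), (118, 104, 95), (130, 135, 136), (128, 133, 133)]
[(141, 147, 146), (133, 139, 139), (117, 114, 108), (125, 95, 69), (124, 85, 49), (127, 120, 112), (138, 145, 146)]
[(155, 161, 161), (134, 141, 141), (118, 114, 107), (123, 91, 63), (121, 91, 64), (129, 125, 118), (133, 139, 139)]
```

Run:
```python
from h import *
s=cam('scene')
for d in(-190,-222):
    r=np.deg2rad(d);print(d,w2px(s,[[.5455+.065*np.cos(r),-.027+.065*np.sin(r),z] for z in(.174,.137,.128)]).tolist())
g=cv2.cvtColor(s[0],cv2.COLOR_RGB2GRAY)[166:196,252:294]
print('\n'.join('%d '%(166+i)+''.join('%4d'%v for v in r) for i,r in enumerate(g)))
```

```text
-190 [[285.7, 170.5], [285.1, 181.5], [285.0, 184.1]]
-222 [[275.8, 174.0], [275.4, 185.1], [275.3, 187.8]]
166   50  48  45  40  42  43  37  35  35  36  34  35  48  53  51  47  50  66  82  40  22  47  99 121  42  52  73  70  69  56  52  50  49  52  56  56  55  55  53  52  55  56
167   53  51  50  47  46  50  39  32  34  37  59  87  68  97 101 134 159 163 164  80  19  40  89 113  45  53  73  72  64  47  46  46  46  47  49  51  52  53  52  57  58  59
168   53  53  50  51  49  49  45  36  35  43  83 119 103 178 176 186 201 200 194 122  46  38  90 112  32  51  70  70  65  55  42  44  47  48  47  48  49  52  53  56  60  62
169   50  52  51  49  47  47  44  37  35  47  88 110 104 185 177 149 126 120 134 139 102  34  87 112  33  51  72  79  90  71  43  45  48  50  52  49  50  50  50  53  58  61
170   52  52  51  48  48  47  40  30  35  51  94 110  87 137 124 138 133 103 104 139 134  56  84 110  34  54  76  90 108  66  47  49  48  52  53  52  51  49  49  53  53  54
171   51  52  53  53  49  50  42  33  33  51  93 109  96 160 155 174 161 122 116 131 135 105 103 111  36  61  86  95  95  51  4
[... 3497 characters left out ...]
  51  58
192  133 160 147 137 135 132 130 148 182 188 192 225 193 158 102 116 115 129 164 136 138 141 141 143 140 108  81 108 117 120 107  44  46  49  45  47  49  51  51  55  55  61
193  123 140 138 138 128 146 180 198 224 223 220 201 130 126 115 118 122 131 141 135 141 142 142 142 144 139 100 106 118 116  87  40  48  51  51  52  54  54  53  59  58  53
194  114 136 129 137 167 197 227 226 225 225 218 154 118 132 133 129 134 137 129 129 143 142 142 141 142 141 125 106 116 116  90  45  51  55  55  51  54  57  60  59  58  52
195  107 124 114 129 201 228 222 196 198 201 189 123 106 113 127 128 127 120 120 134 140 141 141 140 140 142 137 111 116 116  91  53  55  52  54  53  54  61  63  57  55  53
```

Emit:
carry_out --series '[{"delta_rot":[0,0,-0.8],"travel":[0,0,0],"fingers":1},{"delta_rot":[0,0,-0.8],"travel":[0,0,0],"fingers":1},{"delta_rot":[0,0,-0.8],"travel":[0,0,0],"fingers":1}]'

```text
clock: 32.75
tcp_pos: [0.5455, -0.0266, 0.133]
orientation: [0.0, 0.472, 0.882, 0.001]
wrist_force: [-0.9, 2.5, 4.8]
finger_gap: 0.0285
grip_force: 70.1
```

```bash
echo "print(st['tau'].round(3),st['qvel'].round(3))">>q.py; python3 q.py
```

```text
32.75 [ 0.5455 -0.0266  0.133 ] [-0.2   0.31 -0.21  1.05  0.    0.79] tool y yaw 33.699311099600585 [-0.9  2.5  4.8] [0.7  0.11 0.05] 0.028501835492909213
[ -1.483 -43.146  26.745  -0.541  -0.823  -0.621] [-0.003 -0.    -0.003  0.001 -0.01   0.635]
```

Emit:
carry_out --series '[{"delta_rot":[0,0,-0.8],"travel":[0,0,0],"fingers":1},{"delta_rot":[0,0,-0.8],"travel":[0,0,0],"fingers":1},{"delta_rot":[0,0,-0.8],"travel":[0,0,0],"fingers":1},{"delta_rot":[0,0,0],"travel":[0,0,0],"fingers":1}]'

```text
clock: 33.25
tcp_pos: [0.5456, -0.0264, 0.133]
orientation: [0.0, 0.573, 0.82, 0.001]
wrist_force: [-0.3, 5.2, 5.4]
finger_gap: 0.0285
grip_force: 70.1
```

```bash
python3 q.py
```

```text
33.25 [ 0.5456 -0.0264  0.133 ] [-0.2   0.31 -0.21  1.05  0.    1.02] tool y yaw 20.093900548743832 [-0.3  5.2  5.4] [ 1.08  0.   -0.03] 0.028507815453327184
[ -2.508 -43.018  26.606  -0.474  -1.427   0.209] [ 0.    -0.    -0.001  0.002 -0.    -0.021]
```

Run:
```python
from h import *
s=cam('scene')
for c in(262,266,270,274): print([tuple(int(v) for v in s[0][r,c]) for r in range(198,207)])
g=cv2.cvtColor(s[0],cv2.COLOR_RGB2GRAY)[186:212,250:286]
print('\n'.join('%d '%(186+i)+''.join('%4d'%v for v in r) for i,r in enumerate(g)))
o=cv2.cvtColor(cv2.imread('pics/s6.png'),cv2.COLOR_BGR2RGB)  # before winding, 8x from (235,130), rows to 200
o=cv2.resize(o,(80,70),interpolation=cv2.INTER_AREA);print('before'); og=cv2.cvtColor(o,cv2.COLOR_RGB2GRAY)
print('\n'.join('%d '%(130+i)+''.join('%4d'%v for v in og[i,15:51]) for i in range(54,70)))
o=cv2.cvtColor(cv2.imread('pics/s7.png'),cv2.COLOR_BGR2RGB);o=cv2.resize(o,(80,80),interpolation=cv2.INTER_AREA);og=cv2.cvtColor(o,cv2.COLOR_RGB2GRAY)
print('s3');o=cv2.cvtColor(cv2.imread('pics/s3.png'),cv2.COLOR_BGR2RGB);o=cv2.resize(o,(100,100),interpolation=cv2.INTER_AREA)
for c in(262,266,270,274): print([tuple(int(v) for v in o[r-130,c-230]) for r in range(194,207)])
```

```text
[(137, 144, 144), (138, 144, 144), (129, 134, 136), (110, 117, 118), (121, 105, 96), (127, 81, 38), (119, 105, 96), (130, 135, 136), (128, 133, 133)]
[(141, 146, 145), (139, 145, 145), (142, 147, 147), (132, 138, 138), (115, 116, 114), (121, 99, 80), (124, 86, 48), (128, 121, 113), (138, 146, 146)]
[(137, 141, 141), (146, 151, 151), (155, 161, 161), (134, 140, 140), (116, 113, 107), (121, 91, 63), (122, 91, 64), (129, 125, 118), (134, 139, 140)]
[(191, 198, 197), (206, 215, 215), (143, 151, 153), (122, 111, 103), (129, 92, 58), (120, 92, 72), (177, 182, 178), (202, 212, 211), (136, 142, 141)]
186   97 122 136 154 144 148 164 168 167 167 167 142  46  16  20  18  18  40 100 144 139 137 131 113 101  53  45  46  68 107 115 120 112  68  51  55
187  136 140 143 142 138 135 154 167 166 169 165 132 106  74  55  56  68 107 129 126 117 109  97  55  42  44  46  49  69 108 115 120 111  62  50  47
188  150 126 128 130 127 133 171 215 166 170 162 119 126 117 113 109 120 145 129 108  78  59  39  44  48  50  50  50  71 107 115 121 110  49  48  43
189  163 146 138 139 140 164 222 239 174 159 151 106 
[... 5912 characters left out ...]
, (127, 85, 45), (119, 106, 95), (129, 134, 135), (128, 133, 134)]
[(141, 146, 146), (141, 146, 146), (139, 144, 144), (129, 136, 135), (119, 125, 126), (128, 112, 102), (140, 93, 49), (140, 93, 48), (141, 94, 50), (136, 90, 47), (125, 90, 56), (130, 122, 114), (137, 144, 144)]
[(139, 144, 143), (139, 143, 143), (139, 143, 144), (130, 136, 137), (119, 123, 124), (129, 112, 98), (139, 93, 47), (140, 93, 47), (140, 94, 48), (133, 89, 46), (124, 95, 70), (131, 125, 119), (133, 139, 140)]
[(219, 224, 224), (221, 226, 226), (182, 189, 190), (119, 122, 122), (125, 106, 92), (136, 91, 49), (137, 91, 47), (140, 93, 48), (131, 86, 44), (124, 98, 77), (139, 137, 133), (154, 159, 160), (136, 142, 141)]
```

Emit:
carry_out --series '[{"delta_rot":[0,0,-0.8],"travel":[0,0,0],"fingers":1},{"delta_rot":[0,0,-0.8],"travel":[0,0,0],"fingers":1},{"delta_rot":[0,0,-0.8],"travel":[0,0,0],"fingers":1},{"delta_rot":[0,0,0],"travel":[0,0,0],"fingers":1}]'

```text
clock: 33.8
tcp_pos: [0.5458, -0.026, 0.133]
orientation: [0.0, 0.666, 0.746, 0.001]
wrist_force: [0.0, 5.6, 5.3]
finger_gap: 0.029
grip_force: 70.4
```

```bash
python3 q.py
```

```text
33.8 [ 0.5458 -0.026   0.133 ] [-0.2   0.31 -0.21  1.05  0.    1.26] tool y yaw 6.4577553567807655 [0.  5.6 5.3] [ 1.24 -0.15  0.64] 0.029049488504385882
[ -3.714 -43.256  26.494  -0.212  -1.734   0.854] [-0.001  0.001 -0.003 -0.002  0.001 -0.017]
```

Torque jumped to +0.64 Nm exactly where predicted: the shaft is at its stop with the crank seated. Back off within the play, then lift straight up.

Emit:
carry_out --series '[{"delta_rot":[0,0,0.9],"travel":[0,0.03,0],"fingers":1},{"delta_rot":[0,0,0.9],"travel":[0,0,0],"fingers":1},{"delta_rot":[0,0,0.9],"travel":[0,0,0],"fingers":1},{"delta_rot":[0,0,0],"travel":[0,0,0.2],"fingers":1},{"delta_rot":[0,0,0],"travel":[0,0,0.2],"fingers":1}]'

```text
clock: 34.42
tcp_pos: [0.5453, -0.0264, 0.1422]
orientation: [0.0, 0.562, 0.827, -0.0]
wrist_force: [1.8, 1.2, -3.6]
finger_gap: 0.0286
grip_force: 69.2
```

```bash
python3 q.py
```

```text
34.425 [ 0.5453 -0.0264  0.1422] [-0.2   0.3  -0.19  1.08 -0.    1.  ] tool y yaw 21.664417557476924 [ 1.8  1.2 -3.6] [ 0.25 -0.67  0.03] 0.028614515985585405
[-7.7100e-01 -4.7006e+01  2.7758e+01  9.4700e-01 -5.1300e-01  8.0000e-03] [-0.    -0.028  0.07   0.097 -0.001 -0.003]
```

Emit:
carry_out --series '[{"delta_rot":[0,0,0],"travel":[0,0,0.4],"fingers":1},{"delta_rot":[0,0,0],"travel":[0,0,0.6],"fingers":1},{"delta_rot":[0,0,0],"travel":[0,0,0.8],"fingers":1},{"delta_rot":[0,0,0.98],"travel":[0,0,0.8],"fingers":1},{"delta_rot":[0,0,0.98],"travel":[0,0,0.2],"fingers":1}]'

```text
clock: 35.05
tcp_pos: [0.5455, -0.0267, 0.2149]
orientation: [0.001, 0.476, 0.879, 0.0]
wrist_force: [0.2, 0.4, -2.1]
finger_gap: 0.0284
grip_force: 69.5
```

Emit:
carry_out --series '[{"delta_rot":[0,0,0.98],"travel":[0,-0.3,0],"fingers":1},{"delta_rot":[0,0,0.98],"travel":[-0.1,-0.8,0],"fingers":1},{"delta_rot":[0,0,0.98],"travel":[-0.1,-0.8,0],"fingers":1},{"delta_rot":[0,0,0.98],"travel":[-0.1,-0.8,0],"fingers":1},{"delta_rot":[0,0,0.98],"travel":[-0.1,-0.8,0],"fingers":1}]'

```text
clock: 35.67
tcp_pos: [0.5345, -0.1146, 0.2133]
orientation: [-0.0, 0.249, 0.969, -0.0]
wrist_force: [0.0, -0.7, -0.7]
finger_gap: 0.0286
grip_force: 69.5
```

Emit:
carry_out --series '[{"delta_rot":[0,0,0.98],"travel":[-0.1,-0.8,0],"fingers":1},{"delta_rot":[0,0,0.98],"travel":[-0.2,-0.8,0],"fingers":1},{"delta_rot":[0,0,0.98],"travel":[-0.2,-0.8,0],"fingers":1},{"delta_rot":[0,0,0.98],"travel":[-0.2,-0.8,0],"fingers":1},{"delta_rot":[0,0,0.98],"travel":[-0.2,-0.8,0],"fingers":1}]'

```text
clock: 36.3
tcp_pos: [0.5119, -0.2145, 0.2133]
orientation: [-0.0, 0.007, 1.0, -0.0]
wrist_force: [0.1, 0.5, -1.5]
finger_gap: 0.0283
grip_force: 69.5
```

Emit:
carry_out --series '[{"delta_rot":[0,0,0.98],"travel":[-0.2,-0.8,0],"fingers":1},{"delta_rot":[0,0,0.98],"travel":[-0.1,-0.8,0],"fingers":1},{"delta_rot":[0,0,0],"travel":[-0.1,-0.8,0],"fingers":1},{"delta_rot":[0,0,0],"travel":[0,-0.3,0],"fingers":1},{"delta_rot":[0,0,0],"travel":[0,0,0],"fingers":1}]'

```text
clock: 36.92
tcp_pos: [0.5025, -0.2816, 0.2124]
orientation: [-0.0, -0.089, 0.996, 0.0]
wrist_force: [0.1, 0.5, -1.8]
finger_gap: 0.0286
grip_force: 69.5
```

```bash
python3 q.py
python3 - <<'E'
from h import *
s=cam('scene')
for c in(262,266,270): print([tuple(int(v) for v in s[0][r,c]) for r in range(200,207)])
E
```

```text
36.925 [ 0.5025 -0.2816  0.2124] [-0.65  0.32  0.01  1.26  0.   -0.83] tool y yaw 100.2276007019616 [ 0.1  0.5 -1.8] [ 0.   -0.06 -0.02] 0.02862868669799812
[-6.0700e-01 -4.9035e+01  3.0560e+01 -5.3000e-02 -9.8000e-02 -2.9000e-02] [ 0.018 -0.007 -0.014  0.003  0.003 -0.   ]
[(131, 137, 137), (111, 118, 120), (124, 107, 98), (127, 82, 37), (120, 106, 97), (131, 137, 138), (130, 135, 135)]
[(144, 150, 150), (133, 139, 139), (117, 118, 115), (124, 101, 82), (124, 86, 49), (130, 123, 114), (141, 148, 149)]
[(141, 146, 146), (131, 138, 138), (119, 115, 109), (123, 92, 63), (124, 92, 65), (132, 127, 121), (136, 141, 142)]
```

Emit:
carry_out --series '[{"delta_rot":[0,0,1],"travel":[0.2,-0.05,-1],"fingers":1},{"delta_rot":[0,0,0],"travel":[0,0,-1],"fingers":1},{"delta_rot":[0,0,0],"travel":[0,0,-1],"fingers":1},{"delta_rot":[0,0,0],"travel":[0,0,-1],"fingers":1},{"delta_rot":[0,0,0],"travel":[0,0,-1],"fingers":1}]'

```text
clock: 37.6
tcp_pos: [0.5078, -0.2815, 0.0867]
orientation: [-0.0, -0.14, 0.99, 0.0]
wrist_force: [-0.1, -0.1, -1.1]
finger_gap: 0.0283
grip_force: 69.5
```

Emit:
carry_out --series '[{"delta_rot":[0,0,0],"travel":[0,0,-1],"fingers":1},{"delta_rot":[0,0,0],"travel":[0,0,-0.8],"fingers":1},{"delta_rot":[0,0,0],"travel":[0,0,-0.4],"fingers":1},{"delta_rot":[0,0,0],"travel":[0,0,-0.3],"fingers":1},{"delta_rot":[0,0,0],"travel":[0,0,0],"fingers":1}]'

```text
clock: 38.22
tcp_pos: [0.5077, -0.2823, 0.0248]
orientation: [-0.0, -0.14, 0.99, 0.0]
wrist_force: [0.7, -0.5, -2.2]
finger_gap: 0.0289
grip_force: 69.5
```

Emit:
carry_out --series '[{"delta_rot":[0,0,0],"travel":[0,0,-0.2],"fingers":1},{"delta_rot":[0,0,0],"travel":[0,0,-0.1],"fingers":1},{"delta_rot":[0,0,0],"travel":[0,0,0],"fingers":1}]'

```text
clock: 38.6
tcp_pos: [0.5076, -0.2825, 0.0173]
orientation: [-0.0, -0.14, 0.99, 0.0]
wrist_force: [-0.4, 0.5, -1.9]
finger_gap: 0.0288
grip_force: 69.5
```

Emit:
carry_out --series '[{"delta_rot":[0,0,0],"travel":[0,0,-0.1],"fingers":1},{"delta_rot":[0,0,0],"travel":[0,0,-0.08],"fingers":1},{"delta_rot":[0,0,0],"travel":[0,0,0],"fingers":1}]'

```text
clock: 38.98
tcp_pos: [0.5075, -0.2824, 0.0126]
orientation: [-0.0, -0.14, 0.99, 0.0]
wrist_force: [-0.4, -0.3, -1.7]
finger_gap: 0.0286
grip_force: 69.5
```

Emit:
carry_out --series '[{"delta_rot":[0,0,0],"travel":[0,0,-0.06],"fingers":1},{"delta_rot":[0,0,0],"travel":[0,0,0],"fingers":1}]'

```text
clock: 39.22
tcp_pos: [0.5077, -0.2825, 0.0121]
orientation: [0.0, -0.14, 0.99, -0.0]
wrist_force: [-1.4, 1.2, 5.2]
finger_gap: 0.0286
grip_force: 70.2
```

Contact with the tray floor. Open only part way, because the tray walls are close.

Emit:
carry_out --series '[{"delta_rot":[0,0,0],"travel":[0,0,0],"fingers":0.1},{"delta_rot":[0,0,0],"travel":[0,0,0],"fingers":0.1},{"delta_rot":[0,0,0],"travel":[0,0,0],"fingers":0.1}]'

```text
clock: 39.6
tcp_pos: [0.5077, -0.2826, 0.0112]
orientation: [-0.0, -0.14, 0.99, 0.0]
wrist_force: [0.9, -0.4, 0.5]
finger_gap: 0.0386
grip_force: 0.0
```

Emit:
carry_out --series '[{"delta_rot":[0,0,0],"travel":[0,0,0.3],"fingers":0.0},{"delta_rot":[0,0,0],"travel":[0,0,0.6],"fingers":0.0},{"delta_rot":[0,0,0],"travel":[0,0,1],"fingers":0.0},{"delta_rot":[0,0,0],"travel":[0,0,1],"fingers":0},{"delta_rot":[0,0,0],"travel":[0,0,1],"fingers":0}]'

```text
clock: 40.22
tcp_pos: [0.5079, -0.2827, 0.111]
orientation: [0.001, -0.14, 0.99, -0.0]
wrist_force: [-0.4, -0.7, -0.3]
finger_gap: 0.0428
grip_force: 0.0
```

Emit:
carry_out --series '[{"delta_rot":[0,0,0],"travel":[0,0,1],"fingers":0},{"delta_rot":[0,0,0],"travel":[0,0,1],"fingers":0},{"delta_rot":[0,0,0],"travel":[0,0,1],"fingers":0},{"delta_rot":[0,0,0],"travel":[-0.8,0.4,0],"fingers":0},{"delta_rot":[0,0,0],"travel":[-0.8,0.4,0],"fingers":0}]'

```text
clock: 40.85
tcp_pos: [0.4676, -0.2626, 0.1855]
orientation: [0.001, -0.14, 0.99, -0.001]
wrist_force: [0.7, 0.3, 0.0]
finger_gap: 0.0426
grip_force: 0.0
```

Emit:
carry_out --series '[{"delta_rot":[0,0,0],"travel":[-0.8,0.8,0],"fingers":0},{"delta_rot":[0,0,0],"travel":[-0.5,1,0],"fingers":0},{"delta_rot":[0,0,0],"travel":[0,1,0],"fingers":0},{"delta_rot":[0,0,0],"travel":[0,1,0],"fingers":0},{"delta_rot":[0,0,0],"travel":[0,0,0],"fingers":0}]'

```text
clock: 41.48
tcp_pos: [0.4351, -0.1664, 0.1851]
orientation: [0.001, -0.141, 0.99, -0.0]
wrist_force: [0.1, 0.2, 0.1]
finger_gap: 0.0426
grip_force: 0.0
```

Run:
```python
from h import *
t=cam('top');s=cam('scene')
u=np.array([np.cos(np.deg2rad(195.9)),np.sin(np.deg2rad(195.9)),0]);o=np.array([.5077,-.2825,0])
P=[o+[0,0,.033],o+u*.065+[0,0,.053]]
print('pred hub,knob top',w2px(t,P).tolist())
x0,y0=w2px(t,o)[0].astype(int); 
sub=t[0][y0-8:y0+48,x0-25:x0+30]
hsv=cv2.cvtColor(sub,cv2.COLOR_RGB2HSV)
for nm,m in(('steel',(hsv[...,1]<45)&(hsv[...,2]>110)),('black',hsv[...,2]<60)):
    n,l,stt,ce=cv2.connectedComponentsWithStats(m.astype(np.uint8))
    print(nm,[(stt[i].tolist(),(ce[i]+[x0-25,y0-8]).round(1).tolist()) for i in range(1,n) if stt[i,4]>8], (x0-25,y0-8))
# bottle & mill
print('bottle cap px',w2px(t,[.663,.182,.219]).tolist(),'mill px',w2px(t,[.6397,-.2718,.17]).tolist())
g=cv2.cvtColor(s[0],cv2.COLOR_RGB2GRAY)
print('plate',[tuple(int(v) for v in s[0][r,266]) for r in range(200,207)])
```

```text
pred hub,knob top [[364.4, 205.5], [373.3, 227.8]]
steel [([26, 1, 8, 3, 15], [366.1, 200.5]), ([24, 0, 31, 56, 929], [380.3, 232.7]), ([6, 18, 10, 17, 46], [345.8, 223.3])] (np.int64(336), np.int64(198))
black [([0, 0, 12, 43, 198], [339.0, 213.1]), ([17, 1, 28, 43, 415], [365.8, 219.9]), ([0, 47, 9, 9, 42], [339.2, 250.5])] (np.int64(336), np.int64(198))
bottle cap px [[190.1, 137.0]] mill px [[373.2, 150.5]]
plate [(143, 148, 148), (134, 139, 139), (117, 118, 115), (123, 101, 83), (125, 87, 49), (129, 122, 114), (138, 146, 146)]
```

Emit:
carry_out --series '[{"delta_rot":[0,0,0],"travel":[0,1,0],"fingers":0},{"delta_rot":[0,0,0],"travel":[0,1,0],"fingers":0},{"delta_rot":[0,0,0],"travel":[-0.3,1,0],"fingers":0},{"delta_rot":[0,0,0],"travel":[-0.3,1,0],"fingers":0},{"delta_rot":[0,0,0],"travel":[-0.3,1,0],"fingers":0}]'

```text
clock: 42.2
tcp_pos: [0.4129, -0.0428, 0.1842]
orientation: [0.0, -0.139, 0.99, -0.0]
wrist_force: [-0.5, 0.5, 0.5]
finger_gap: 0.0428
grip_force: 0.0
```

Emit:
carry_out --series '[{"delta_rot":[0,0,0],"travel":[-0.3,1,0],"fingers":0},{"delta_rot":[0,0,0],"travel":[-0.3,1,0],"fingers":0},{"delta_rot":[0,0,0],"travel":[0,1,0],"fingers":0},{"delta_rot":[0,0,0],"travel":[0,0,0],"fingers":0}]'

```text
clock: 42.7
tcp_pos: [0.3981, 0.0327, 0.1842]
orientation: [0.0, -0.14, 0.99, -0.0]
wrist_force: [-0.7, -0.4, -0.2]
finger_gap: 0.0427
grip_force: 0.0
```

Run:
```python
from h import *
t=cam('top')
x0,y0=336,184
sub=t[0][y0:y0+68,x0:x0+64]
hsv=cv2.cvtColor(sub,cv2.COLOR_RGB2HSV)
ch=np.where(hsv[...,2]<60,'#',np.where((hsv[...,1]<50)&(hsv[...,2]>100),'S',np.where((hsv[...,1]>70)&(hsv[...,2]>110),'w','.')))
print('\n'.join('%d '%(y0+i)+''.join(r) for i,r in enumerate(ch)))
print('tin/yog/jar ok px', w2px(t,[[.3764,.1201,.058],[.3623,-.1298,.071]]).tolist())
```

```text
184 ###..########################################..#################
185 ###..########################################...################
186 ##################################.##########..#################
187 ###############################.#######..####..#################
188 ##############################..####.wwwww######################
189 ##############.#################.wwwwwwww.######################
190 #####.######....#############.wwwwwwwwwwww..####################
191 #############...#########.wwwwwwwwwwwwwwwww.##.#################
192 ##############.#######wwwwwwwwwwwwwwwwwwwww###..################
193 ##################.wwwwwwwwwwwwwwwwwwwwwwww#####..##############
194 #...##########.wwwww.wwwwwwwwwwwwwwwwwwwwwww########..##########
195 #...#######.wwwwwwww.wwwwwwwwwwwwwwwwwwwwwww#######...##########
196 #######.wwwwwwwwwwwwwwwwwwwwwwwwwwwwwwwwwwww##############.#####
197 ####.wwwwwwwwwwwwwwwwwwwwwwwwwwwwwwwwwwwwwww.###################
198 #####wwwwwwwwwwwwwwwwwwwwwwwwwwwwwwwwwwwwwwww###################
199 #####.wwwwwwwwwwwwwwwwwwwwwwwwwSS.wwwwwwwwwww######..########
[... 2942 characters left out ...]
wwwww.######################
243 ##########...#####.wwwwwwwwwwwwwwwwwww.##.##################.###
244 ##########...#####.wwwwwwwwwwwwwww.#.###...#######.########..###
245 #####.####..######.wwwwwwwwwww.#####.####..#######.#############
246 ####.....#########..wwwwwww.####################################
247 ######...#########..wwww#################################..#####
248 ######.########..#################################.######..#####
249 ####.#####..#####.#######################################.######
250 ###...####..########################################..##########
251 ###..#########################.##########.##########...#########
tin/yog/jar ok px [[220.3, 253.4], [313.0, 258.9]]
```

The crank lies flat, centred in the tray, hub and knob well inside the walls. The press is shut and the bottle is on the coaster. Handing in.

```bash
python3 -c "
from workcell import env
print(env.hand_in())"
```

```text
the job is handed in; nothing more can be done
None
```

The job is handed in, with no verdict shown: the sauce bottle stands on the coaster, the press is wound to its stop (inferred from the crank's torque and the plate no longer moving, since the shaft angle can't be read), and the crank lies flat in the tray. At the stop I over-drove the crank, so its hub slipped over the shaft's corners before I backed off and lifted it.

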